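# Clamp a curette in the sharpening vise to its torque click

## Task

Get the curette (the slim instrument with a thin hooked tip at both ends) ready for sharpening: take it from the instrument mat, lay it across both rests of the tilted sharpening vise, centred between them and under the raised clamp pad, then turn the blue torque knob clockwise until the pad holds the handle and the knob slips over with a click. Leave the curette clamped like that and do not disturb the other instruments on the mat or the dropper bottle.

Things in the scene. Friction and masses are not known exactly. Their poses are not given: they have to be found in the camera images.
- curette: Steel hand instrument, double-ended, 172 mm long, round 9 mm handle 94 mm long in its middle, thin hooked tips at both ends, 30 g. Lies flat on the mat. Origin: middle of the handle, on its underside; x runs along the handle, z up as it lies. Either end may point either way in the vise. Lay it in from the vise's front, passing over the low lips and under the pad, then down.
- curette_mid (a point): Middle of the curette's handle, on its centre line (4.5 mm over its underside).
- vise_rest: Tilted aluminium top of the fixed sharpening vise (dark base 104 x 126 mm). Origin: 72 mm over the trolley, on the rests' floor, midway between them. y runs through both rests (22 mm wide, at y = -38 and +38 mm; nothing but air 40 mm deep between), z square to the floor, leaning 30 deg from vertical toward the vise's front (-x), x up the slope. A curette seated in the rests lies along y, its centre line at z = 4 mm.
- knob_grip (a point): Middle of the blue fluted knob, 32 mm across and 20 mm tall, on its axis (parallel to vise_rest's z, at x = 0, y = +38 mm); it spans z = 36.5 to 56.5 mm there and stays at this height as it turns. Its lower edge is 5.5 mm clear of the arm below (only an 18 mm wide collar between); a 6 mm steel rod may stand up to 8 mm out of its top.
- jaw_pad: Brass clamp pad, 11 mm across, under the arm of the C-shaped head at y = +38 mm of vise_rest. Origin: centre of its lower face, 14 to 17.5 mm over the floor at the start, moving down to 9 mm on the handle; then its spring gives 1 to 2 mm. The head with its knob spans x = -16 to +20, y = 22 to 54, up to z = 65 mm and is open at the front (-x); each rest has a lip 1.6 mm high at x = -7 to -11 and a back wall at x = +9 mm.
- clamp_screw (a joint): Angle of the screw nut under the knob, rad; 0 fully open, grows as the knob is turned clockwise (seen from above the knob). Each rad lowers the pad 3 mm; it starts at 0 to 1.1, the pad meets the handle near 2.8 and it is tight between 3.5 and 4.5. It turns with the knob at about 0.1 N m and stays where it is left.
- clamp_knob (a joint): How far the knob has slipped on the nut, rad. Near 0 while the knob drives the screw; when the pad is tight (about 0.16 N m on the knob) it slips clockwise and settles in steps of 0.63 rad, one click each. More clicks do no harm.
- mat: Blue-grey silicone mat 185 x 176 x 3 mm, fixed; four instruments lie on it along its x, in lanes 42 mm apart. Origin: centre of its underside.
- mouth_mirror: Mouth mirror, 149 mm long, 9 mm thick, on the mat; leave it. Origin: underside, about mid-length; x along it.
- scalpel: Scalpel handle with blade, 134 mm long, 9 mm thick, on the mat; leave it. Origin: underside, about mid-length; x along it.
- elevator: Root elevator with a thick 12 mm handle, 128 mm long, on the mat; leave it. Origin: underside, about mid-length; x along it.
- dropper_bottle: Brown dropper bottle, 33 mm across, 102 mm tall, standing loose behind the vise; leave it standing. Origin: centre of its underside.
- stone: Pale sharpening stone in a holder, 29 x 106 x 11 mm, lying fixed in front of the vise. Origin: centre of its underside.
There are look-alikes about, which are no part of the job. Leave any purple or yellow look-alike of the curette alone.

How it is judged:
By the outcome, as a careful person would: the job done as asked, in the order asked, and still so for the second after the job is handed in, with the robot touching nothing.
It also fails if it takes over 67 s, if anything falls off the work surface, if the arm or the gripper's body presses on something with over 40 N, if the wrist force passes 120 N, or if a joint passes its speed limit or range.

## Robot

A 6-joint arm with a two-finger parallel gripper is mounted at the origin on a cart in front of the work surface, level with it; the furniture and walls round the work are solid. World frame = base frame: x ahead of the robot, y to its left, z up, the work surface at z = 0. Lengths are in m, angles in rad, forces in N, time in s.
With the tool pointing down it reaches from about 0.275 to 0.825 m from the base axis. Payload 5.2 kg.
Tool frame: the origin (TCP) lies on the mounting face of the last link; the fingertips stand 186 mm ahead of it and the grasp point (between the pads) lies 167 mm ahead of it; z points along the fingers, y is the direction in which the jaws open and shut (so a half turn about z gives the same grasp; the last joint's range is limited). The gripper opens to 93 mm and grips with 3 to 60 N. Pads are 15 mm wide; open, the fingers measure 128 mm over their backs; the gripper's body (75 mm by 188 mm) begins 65 mm behind the grasp point.
Start: joints at [-1.497, 0.259, 1.535, -0, 1.348, -0.203], TCP at [0.15, -0.529, 0.405] pointing down, gripper open.
Joint ranges: [-3.14, 3.14], [-0.91, 2.08], [0.19, 2.58], [-1.22, 4.36], [0.22, 2.71], [-3.12, 3.12]. Speed limits (rad/s): [2.57, 2.57, 3.14, 3.14, 3.14, 3.14].

## Interface

Orientations are given as a unit quaternion [x, y, z, w].
In Python, from workcell import telemetry, grab_frame, camera_model, bot, spot_in, cut_out gives the robot as it stands.
- The arm moves only by the tool apply_moves, never from a script. Its argument "targets" is one flat list of numbers, 7 for each row, row after row: the turn, a rotation vector about the world's x, y, z in rad, then the shift along the world's x, y, z in cm, then the gripper command: -1 is fully open, 1 is shut, values between are in proportion. A call has 1 to 10 rows; each row shifts and turns the pose as measured when the row begins; what a row does not reach is not made up. A row lasts 1/10 s, in which the tool goes at most 50 mm and 8.59 degrees, less where a joint would pass 70% of its speed; a pose out of reach is approached as far as the arm can. A call with a gripper value outside its range is refused whole. The fingers move at their own pace and stop on an object; "grip_force" is the grip in N (left out, the last holds). Time passes only in rows, so rows that do not move let the fingers close. It gives the time, the measured TCP pose, the force and the opening at its end, in the units of the state.
- telemetry.sense(): the state, without advancing time (a new reading comes with each control period).
- grab_frame(name): name is "scene" or "top"; returns the picture (400x640x3 uint8, red, green, blue); there is no depth.
- camera_model(name): a dict with "camera_matrix" (3x3 intrinsics, pixels), "R" (3x3) and "t" (3): a world point X has camera coordinates R X + t. Camera axes: x right, y down, z forward; pixel columns grow to the right and rows downward; lengths in m; the calibration is good to about 2 mm. A picture is of the moment at which its call begins. camera_model takes no time and is no camera call.
- bot.sign_off(): hands the job in, once; it reports no verdict.
Trained networks look in the newest picture that a camera, given by its name, has taken for a name from the list of things; names that differ only in an ending like _2 or _b are one class to them, and where a whole thing is asked for, a point or a joint stands for the part that bears it (a point fixed in the world has none). Each returns a list of dicts, best first, with "p" (0 to 1); they miss things now and then, are a little off and sometimes report something else, mostly with a low value. They report only what shows in the picture. A call takes as long as a camera call. They do not tell look-alikes from the thing itself.
- spot_in(query, camera): "extent" ([centre column, centre row, width, height] in pixels, round what is visible of it).
- cut_out(query, camera): "pixels" (400x640 bool, what is visible of it) and "extent" ([centre column, centre row, width, height] in pixels, round what is visible of it).
The state is a dict: "t": time; "joints": joint angles; "qvel": joint speeds; "joint_torque": joint torques, N m; "tcp_pos": TCP position; "tcp_rot": TCP orientation; "force": force on the tool from outside, world axes, zero at the start; "torque": the same for the moment, N m; "finger_gap": finger opening in m.
Only numpy, scipy, OpenCV 4.12 (cv2) and the standard library are available. Lean on these libraries where they do the work, as an engineer would, in place of code of your own. Each camera call takes 0.05 s, during which the arm holds its last target.

## Working session

There is one attempt and no reset: what is moved stays moved. The work goes in short steps, Python scripts to look and compute and a tool call to move; the robot and the scene stay as the last step left them, time stands still between calls to the robot, and variables do not carry over. Pictures are saved under pics/ and viewed, and the job is handed in when it is done.

Besides the shell and the picture viewer there is one more tool, called after ">>>" as name(argument=value, ...), one argument or row to a line, values as JSON. apply_moves: Moves the arm, as the interface text tells. Its arguments: {"type":"object","properties":{"targets":{"type":"array"},"grip_force":{"type":"number"}},"required":["targets"]}

```bash
ls; mkdir -p pics; python3 - <<'E'
from workcell import telemetry, grab_frame, camera_model, bot, spot_in, cut_out
import cv2,numpy as np
s=telemetry.sense()
print({k:np.round(v,3).tolist() for k,v in s.items()})
for n in ("scene","top"):
    im=grab_frame(n); cv2.imwrite(f"pics/{n}0.png",im[:,:,::-1])
    m=camera_model(n); print(n,np.round(m["camera_matrix"],1).tolist(),np.round(m["R"],4).tolist(),np.round(m["t"],4).tolist(), (-np.array(m["R"]).T@m["t"]).round(3))
E
```

```text
pics
{'t': 0.0, 'joints': [-1.497, 0.259, 1.536, 0.0, 1.348, -0.203], 'qvel': [0.001, -0.0, -0.001, -0.001, 0.0, -0.001], 'joint_torque': [0.0, -43.731, -28.4, 0.072, 0.041, -0.0], 'tcp_pos': [0.15, -0.529, 0.404], 'tcp_rot': [0.99, 0.138, 0.0, -0.001], 'force': [0.519, -0.021, 0.927], 'torque': [-0.013, 0.002, 0.022], 'finger_gap': 0.093}
scene [[427.8, 0.0, 320.8], [0.0, 427.8, 204.5], [0.0, 0.0, 1.0]] [[-0.8867, -0.4618, -0.021], [-0.2568, 0.5299, -0.8082], [0.3844, -0.7113, -0.5885]] [0.5033, 0.2664, 0.8188] [0.2   0.674 0.708]
top [[470.0, 0.0, 325.4], [0.0, 470.0, 199.2], [0.0, 0.0, 1.0]] [[0.0049, -0.9995, -0.0308], [-0.9934, -0.0014, -0.1146], [0.1145, 0.0312, -0.9929]] [-0.0352, 0.6123, 1.1752] [ 0.474 -0.071  1.236]
```

View pics/scene0.png

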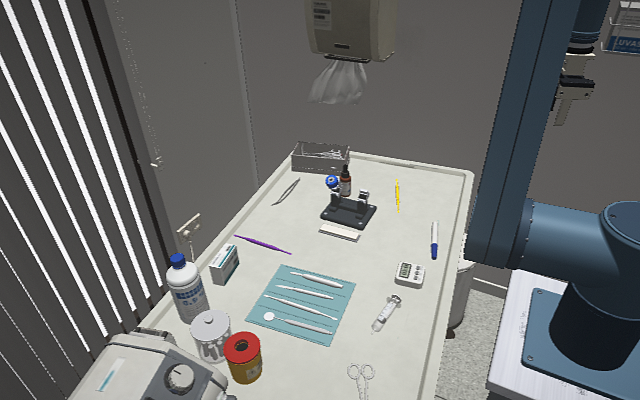

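View pics/top0.png

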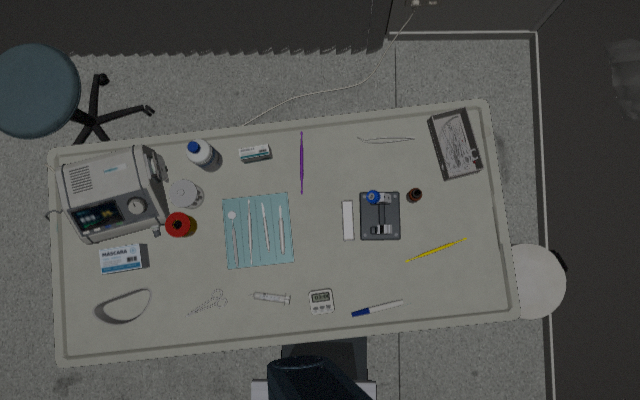

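```bash
python3 - <<'E'
import cv2
a=cv2.imread("pics/top0.png"); b=cv2.imread("pics/scene0.png")
cv2.imwrite("pics/c1.png",cv2.resize(a[185:275,215:305],None,fx=6,fy=6,interpolation=cv2.INTER_CUBIC))
cv2.imwrite("pics/c2.png",cv2.resize(a[175:255,330:440],None,fx=6,fy=6,interpolation=cv2.INTER_CUBIC))
cv2.imwrite("pics/c3.png",cv2.resize(b[250:350,230:370],None,fx=5,fy=5,interpolation=cv2.INTER_CUBIC))
cv2.imwrite("pics/c4.png",cv2.resize(b[155:245,300:400],None,fx=6,fy=6,interpolation=cv2.INTER_CUBIC))
E
```

```text
(no output)
```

View pics/c1.png

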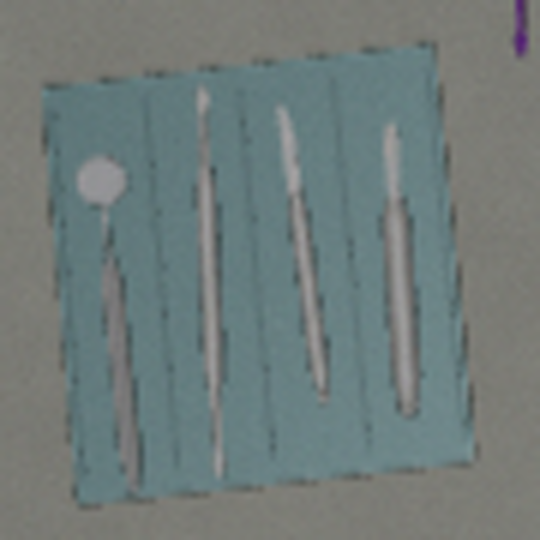

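View pics/c2.png

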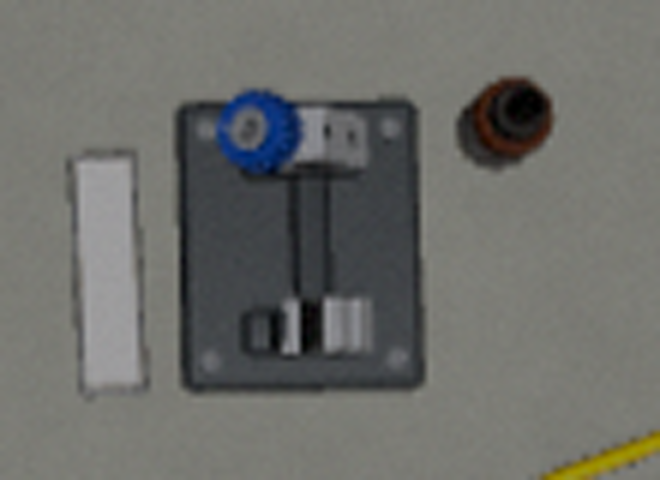

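View pics/c3.png

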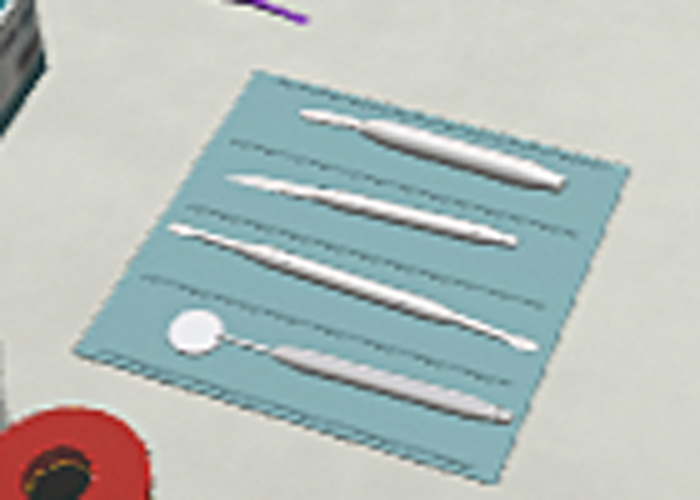

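View pics/c4.png

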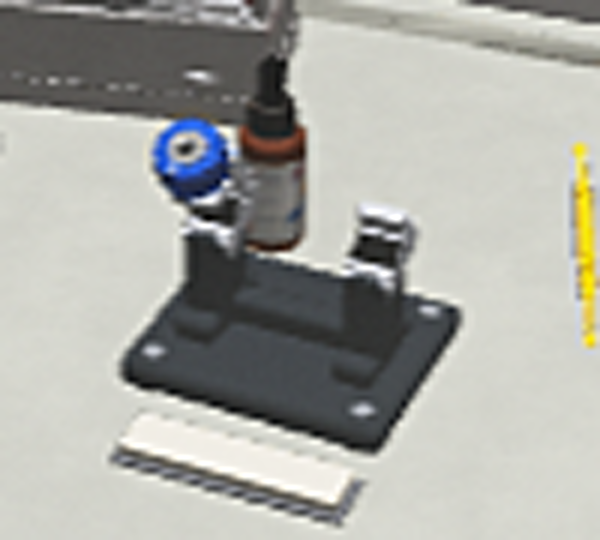

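```bash
cat > h.py <<'E'
from workcell import telemetry, grab_frame, camera_model, bot, spot_in, cut_out
import cv2,numpy as np
from scipy.spatial.transform import Rotation as Ro
def ray(n,u,v,z):
    m=camera_model(n);K=np.array(m["camera_matrix"]);R=np.array(m["R"]);t=np.array(m["t"])
    c=-R.T@t; d=R.T@np.linalg.solve(K,[u,v,1.]); return c+d*(z-c[2])/d[2]
def proj(n,X):
    m=camera_model(n);K=np.array(m["camera_matrix"]);R=np.array(m["R"]);t=np.array(m["t"])
    p=K@(R@np.array(X,float).reshape(-1,3).T+t[:,None]); return (p[:2]/p[2]).T
E
python3 - <<'E'
from h import *
for n in ("top","scene"):
    for q in ("curette","knob_grip","mat","vise_rest","dropper_bottle","stone"):
        r=cut_out(q,n)
        for d in r[:4]:
            P=d["pixels"]; 
            if P.sum()<5: continue
            ys,xs=np.nonzero(P); 
            out=[q,n,round(d["p"],2),np.round(d["extent"],1).tolist(),int(P.sum())]
            if q=="curette":
                z=0.0075
                W=np.array([ray(n,x,y,z)[:2] for x,y in zip(xs,ys)])
                c=W.mean(0);u,s,vt=np.linalg.svd(W-c);a=vt[0]; pr=(W-c)@a
                mid=c+a*(pr.min()+pr.max())/2
                out+=["mid",mid.round(4).tolist(),"len",round(np.ptp(pr),4),"yaw",round(np.degrees(np.arctan(a[1]/a[0])),2)]
            else:
                z={"knob_grip":.1123,"mat":.003,"vise_rest":.072,"dropper_bottle":.05,"stone":.011}[q]
                out+=[ray(n,xs.mean(),ys.mean(),z).round(4).tolist(), ray(n,d["extent"][0],d["extent"][1],z).round(4).tolist()]
            np.save(f"m_{n}_{q}_{r.index(d) if False else len(out)}.npy",P)
            print(out)
print(telemetry.sense()["t"])
E
```

```text
['curette', 'top', 0.74, [248.8, 220.7, 5.7, 21.2], 55, 'mid', [0.5511, 0.1684], 'len', np.float64(0.0503), 'yaw', np.float64(3.67)]
['curette', 'top', 0.55, [441.7, 247.9, 11.6, 5.7], 53, 'mid', [0.4912, -0.3331], 'len', np.float64(0.0418), 'yaw', np.float64(-70.0)]
['curette', 'top', 0.43, [301.9, 165.9, 4.0, 40.9], 84, 'mid', [0.706, 0.0329], 'len', np.float64(0.1052), 'yaw', np.float64(0.9)]
['knob_grip', 'top', 0.97, [378.4, 211.1, 26.5, 48.5], 417, [0.586, -0.1665, 0.1123], [0.5751, -0.1626, 0.1123]]
['knob_grip', 'top', 0.66, [257.4, 232.3, 71.5, 75.6], 4017, [0.5289, 0.1276, 0.1123], [0.5234, 0.1272, 0.1123]]
['mat', 'top', 0.81, [259.4, 230.6, 69.8, 77.2], 4115, [0.5342, 0.1458, 0.003], [0.5327, 0.1412, 0.003]]
['vise_rest', 'top', 0.7, [379.9, 210.9, 24.9, 45.4], 344, [0.5915, -0.1691, 0.072], [0.5792, -0.1696, 0.072]]
['dropper_bottle', 'top', 0.47, [415.4, 195.9, 16.4, 16.2], 171, [0.6206, -0.2566, 0.05], [0.6194, -0.2613, 0.05]]
['stone', 'top', 0.74, [348.1, 221.7, 13.9, 40.4], 374, [0.5606, -0.0892, 0.011], [0.5563, -0.0919, 0.011]]
['curette', 'scene', 0.54, [301.4, 3
[... 348 characters left out ...]
 'yaw', np.float64(1.32)]
['knob_grip', 'scene', 0.85, [347.2, 191.2, 41.9, 25.1], 350, [0.5707, -0.1322, 0.1123], [0.5562, -0.1239, 0.1123]]
['knob_grip', 'scene', 0.34, [301.7, 307.7, 38.2, 17.0], 166, [0.4793, 0.2449, 0.1123], [0.4756, 0.2454, 0.1123]]
['mat', 'scene', 0.6, [301.2, 306.8, 113.2, 86.7], 4249, [0.5298, 0.1608, 0.003], [0.5283, 0.1651, 0.003]]
['vise_rest', 'scene', 0.95, [347.0, 189.1, 42.6, 29.9], 332, [0.599, -0.187, 0.072], [0.585, -0.1867, 0.072]]
['dropper_bottle', 'scene', 0.68, [344.0, 180.1, 14.2, 36.9], 299, [0.618, -0.245, 0.05], [0.6249, -0.2541, 0.05]]
['stone', 'scene', 0.71, [339.6, 232.3, 37.9, 15.8], 356, [0.5568, -0.081, 0.011], [0.557, -0.0831, 0.011]]
0.7
```

```bash
cat > m.py <<'E'
from h import *
from scipy.optimize import least_squares
def vise_R(yaw): # columns: vise axes in world; yaw=0 -> vise y = world +x
    h=Ro.from_euler('z',yaw-np.pi/2)  # vise-horizontal x -> world -y
    return (h*Ro.from_euler('y',-30,degrees=True)).as_matrix()
def knob_pix(n,o,R):
    th=np.linspace(0,2*np.pi,40)
    P=[[.016*np.cos(a),.038+.016*np.sin(a),z] for z in(.0365,.0565) for a in th]
    return proj(n,np.array(o)+np.array(P)@R.T)
if __name__=="__main__":
    print(vise_R(0).round(2).tolist())
    obs={}
    for n in("top","scene"):
        im=cv2.imread(f"pics/{n}0.png"); hsv=cv2.cvtColor(im,cv2.COLOR_BGR2HSV)
        M=cv2.inRange(hsv,(105,150,50),(130,255,255))
        box={"top":(360,185,400,215),"scene":(318,170,346,195)}[n]
        Z=np.zeros_like(M);Z[box[1]:box[3],box[0]:box[2]]=M[box[1]:box[3],box[0]:box[2]]
        hull=cv2.convexHull(np.argwhere(Z)[:,::-1].astype(np.int32))
        F=np.zeros_like(M);cv2.fillConvexPoly(F,hull,255)
        ys,xs=np.nonzero(F); obs[n]=np.array([xs.min(),xs.max(),ys.min(),ys.max()]);print(n,obs[n],len(xs))
    def res(p,yaw,ns=("top","scene")):
        R=vise_R(yaw);out=[]
        for n in ns:
            q=knob_pix(n,[p[0],p[1],.072],R); b=np.array([q[:,0].min(),q[:,0].max(),q[:,1].min(),q[:,1].max()])
            out.append(b-obs[n])
        return np.concatenate(out)
    for yaw in (0,.05):
      for ns in (("top",),("scene",),("top","scene")):
        r=least_squares(res,[.55,-.17],args=(yaw,ns)); k=vise_R(yaw)@[0,.038,.0465]+[*r.x,.072]
        print(yaw,ns,r.x.round(4),"knob",k.round(4),r.fun.round(1))
    # base corners from crops (top, 6x from (330,175)): screw heads
    for n,off,f,pts in (("top",(330,175),6,dict(fl=(205,130),bl=(391,127),fr=(210,359),br=(397,355))),("scene",(300,155),6,dict(fl=(153,351),fr=(362,409),br=(428,311)))):
        for hh in (.012,.016):
            W={k:ray(n,off[0]+x/f-.4,off[1]+y/f-.4,hh)[:2] for k,(x,y) in pts.items()}
            print(n,hh,{k:v.round(4).tolist() for k,v in W.items()}, "yaw fl-fr",np.degrees(np.arctan2(*(W['fl']-W['fr'])[::-1])).round(2),"yaw fr-br",np.degrees(np.arctan2(*(W['br']-W['fr'])[::-1])).round(2)+90, np.linalg.norm(W['fl']-W['fr']).round(4))
    for n,a,b in (("top",(248.5,199.5),(251.5,264.5)),("scene",(264,296),(337,319.))):
        A=ray(n,*a,.0075)[:2];B=ray(n,*b,.0075)[:2]
        print(n,A.round(4),B.round(4),"mid",((A+B)/2).round(4),np.linalg.norm(A-B).round(4),np.degrees(np.arctan2(*(A-B)[::-1])).round(2))
E
python3 m.py
```

```text
[[0.0, 1.0, -0.0], [-0.87, 0.0, 0.5], [0.5, 0.0, 0.87]]
top [366 379 190 203] 154
scene [326 337 175 187] 127
0 ('top',) [ 0.5721 -0.172 ] knob [ 0.6101 -0.1488  0.1123] [-1.3  1.3 -0.6  0.6]
0 ('scene',) [ 0.5737 -0.1722] knob [ 0.6117 -0.1489  0.1123] [-1.5  1.5 -1.4  1.3]
0 ('top', 'scene') [ 0.5728 -0.1719] knob [ 0.6108 -0.1486  0.1123] [-1.4  1.3 -0.8  0.3 -1.2  1.8 -1.3  1.4]
0.05 ('top',) [ 0.5733 -0.1739] knob [ 0.6101 -0.1488  0.1123] [-1.3  1.3 -0.5  0.5]
0.05 ('scene',) [ 0.5749 -0.174 ] knob [ 0.6117 -0.1489  0.1123] [-1.4  1.4 -1.4  1.3]
0.05 ('top', 'scene') [ 0.574  -0.1738] knob [ 0.6108 -0.1487  0.1123] [-1.4  1.3 -0.7  0.2 -1.1  1.7 -1.3  1.4]
top 0.012 {'fl': [0.623, -0.1329], 'bl': [0.6244, -0.2138], 'fr': [0.5233, -0.1347], 'br': [0.5253, -0.2152]} yaw fl-fr 0.99 yaw fr-br 1.4399999999999977 0.0997
top 0.016 {'fl': [0.6225, -0.1327], 'bl': [0.6239, -0.2133], 'fr': [0.5231, -0.1344], 'br': [0.5251, -0.2147]} yaw fl-fr 0.99 yaw fr-br 1.4399999999999977 0.0994
scene 0.012 {'fl': [0.6261, -0.1376], 'fr': [0.5256, -0.1402], 'br': [0.527, -0.2193]} yaw fl-fr 1.49 yaw fr-br 1.0100000000000051 0.1005
scene 0.016 {'fl': [0.6236, -0.1329], 'fr': [0.5237, -0.1355], 'br': [0.5251, -0.2141]} yaw fl-fr 1.49 yaw fr-br 1.0100000000000051 0.0999
top [0.6146 0.1712] [0.4443 0.1593] mid [0.5294 0.1652] 0.1707 4.0
scene [0.613  0.1783] [0.4453 0.1634] mid [0.5291 0.1709] 0.1683 5.05
```

>>> apply_moves(
  targets=[0, 0, -0.1, 2.2, 4.1, 0, 0.44, 0, 0, -0.1, 2.2, 4.1, 0, 0.44, 0, 0, 0, 2.2, 4.1, 0, 0.44, 0, 0, 0, 2.2, 4.1, 0, 0.44, 0, 0, 0, 2.2, 4.1, -0.5, 0.44, 0, 0, 0, 2.2, 4.1, -0.5, 0.44, 0, 0, 0, 2.2, 4.1, -0.5, 0.44, 0, 0, 0, 2.2, 4.1, -0.5, 0.44, 0, 0, 0, 2.2, 4.1, -0.5, 0.44, 0, 0, 0, 2.2, 4.1, -0.5, 0.44],
  grip_force=25,
)

```text
t: 1.7
tcp_pos: [0.3719, -0.1088, 0.3751]
tcp_rot: [1.0, 0.028, 0.003, 0.004]
force: [1.0, -0.7, -0.3]
finger_gap: 0.0263
```

>>> apply_moves(
  targets=[0, 0, 0.014, 2.2, 3.9, -1.3, 0.44, 0, 0, 0, 2.2, 3.9, -1.3, 0.44, 0, 0, 0, 2.2, 3.9, -1.3, 0.44, 0, 0, 0, 2.2, 3.9, -1.3, 0.44, 0, 0, 0, 2.2, 3.9, -1.3, 0.44, 0, 0, 0, 2.2, 3.9, -1.3, 0.44, 0, 0, 0, 2.0, 3.6, -1.3, 0.44, 0, 0, 0, 0, 0, 0, 0.44],
)

```text
t: 2.5
tcp_pos: [0.5297, 0.1793, 0.2821]
tcp_rot: [0.999, 0.038, 0.008, 0.005]
force: [-0.4, 0.1, 0.7]
finger_gap: 0.0262
```

```bash
cat > snap.py <<'E'
import sys
from h import *
s=telemetry.sense(); p=np.array(s["tcp_pos"]); R=Ro.from_quat(s["tcp_rot"]).as_matrix()
print("t",round(s["t"],2),"tcp",p.round(4),"x",R[:,0].round(3),"y",R[:,1].round(3),"z",R[:,2].round(3),"tip",(p+.186*R[:,2]).round(4),"j",np.round(s["joints"],3),"f",np.round(s["force"],1),"T",np.round(s["torque"],2),"gap",round(s["finger_gap"],4))
n,tag,u0,v0,w,h,f=sys.argv[1],sys.argv[2],*map(int,sys.argv[3:8])
im=grab_frame(n)[:,:,::-1]; cv2.imwrite(f"pics/{tag}_full.png",im)
cv2.imwrite(f"pics/{tag}.png",cv2.resize(im[v0:v0+h,u0:u0+w],None,fx=f,fy=f,interpolation=cv2.INTER_CUBIC))
E
python3 snap.py top a1 200 170 130 100 6; python3 snap.py scene a2 220 180 160 150 4
```

```text
t 2.5 tcp [0.5297 0.1793 0.2821] x [0.997 0.077 0.015] y [ 0.076 -0.997  0.011] z [ 0.015 -0.01  -1.   ] tip [0.5326 0.1775 0.0961] j [ 0.131  0.382  1.682 -0.014  1.064  1.632] f [-0.4  0.1  0.7] T [-0.02  0.05  0.06] gap 0.0262
t 2.55 tcp [0.529  0.1778 0.2827] x [0.997 0.076 0.014] y [ 0.076 -0.997  0.012] z [ 0.015 -0.011 -1.   ] tip [0.5318 0.1757 0.0968] j [ 0.129  0.38   1.683 -0.015  1.065  1.63 ] f [-0.8  0.3 -0. ] T [0.05 0.05 0.03] gap 0.0262
```

View pics/a1.png

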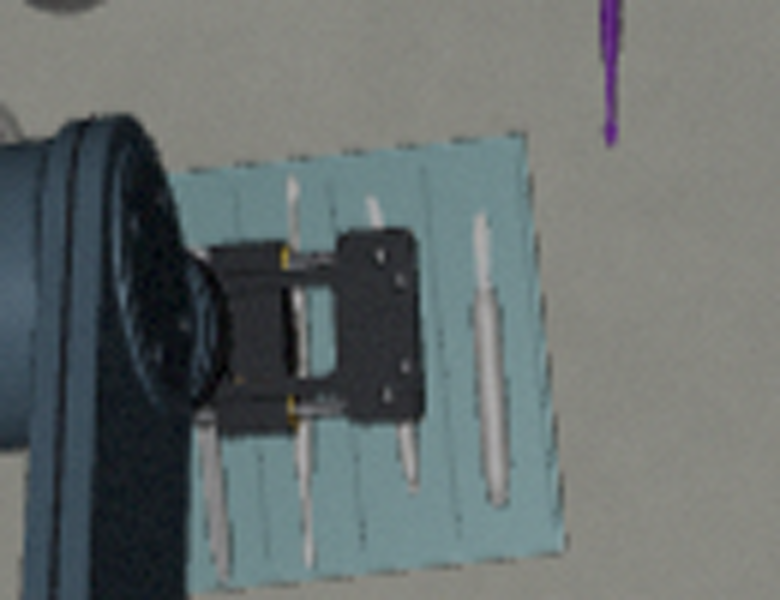

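View pics/a2.png

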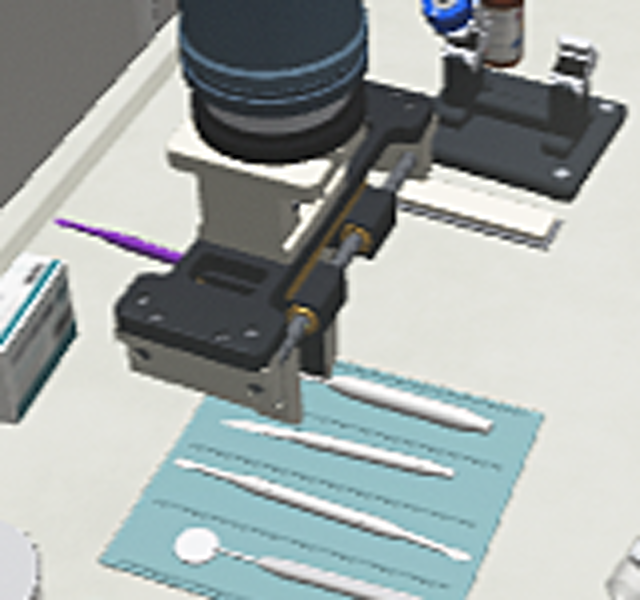

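```bash
cat > d.py <<'E'
from h import *
def delta(gp,Rt,off):
    """gp: world point that should be at tool-axis distance off; prints rotvec, shift cm"""
    s=telemetry.sense(); p=np.array(s["tcp_pos"]); R=Ro.from_quat(s["tcp_rot"])
    rv=(Ro.from_matrix(Rt)*R.inv()).as_rotvec(); tgt=np.array(gp)-off*Rt[:,2]
    print("t",round(s["t"],2),"rotvec",rv.round(3),"shift cm",((tgt-p)*100).round(2),"j",np.round(s["joints"],2),"f",np.round(s["force"],1),"T",np.round(s["torque"],2),"gap",round(s["finger_gap"],4),"target",tgt.round(4))
def Rdown(yaw):
    c,s=np.cos(yaw),np.sin(yaw); return np.array([[c,s,0],[s,-c,0],[0,0,-1.]])
E
python3 -c "
from d import *
delta([.529,.168,.0045],Rdown(np.radians(4.0)),.186)"
```

```text
t 2.6 rotvec [ 0.012  0.015 -0.005] shift cm [ 0.05 -0.84 -9.29] j [ 0.13  0.38  1.68 -0.02  1.07  1.63] f [-0.3  0.1 -0.1] T [0.03 0.05 0.04] gap 0.0266 target [0.529  0.168  0.1905]
```

>>> apply_moves(
  targets=[0.012, 0.015, -0.005, 0, -0.8, -2.5, 0.44, 0, 0, 0, 0, 0, -2.5, 0.44, 0, 0, 0, 0, 0, 0, 0.44],
)

```text
t: 2.9
tcp_pos: [0.5279, 0.1652, 0.2352]
tcp_rot: [0.999, 0.034, 0.002, 0.0]
force: [-1.2, -0.4, -0.1]
finger_gap: 0.026
```

```bash
python3 -c "
from d import *
delta([.529,.168,.0045],Rdown(np.radians(4.0)),.186)"; python3 snap.py scene a3 220 180 160 150 4; python3 snap.py top a4 200 170 130 100 6
```

```text
t 2.9 rotvec [-0.     0.003  0.002] shift cm [ 0.11  0.28 -4.47] j [ 0.1   0.43  1.74 -0.    0.97  1.6 ] f [-1.2 -0.4 -0.1] T [-0.02  0.01 -0.  ] gap 0.026 target [0.529  0.168  0.1905]
t 2.9 tcp [0.5279 0.1652 0.2352] x [0.998 0.068 0.003] y [ 0.068 -0.998  0.   ] z [ 0.003  0.    -1.   ] tip [0.5285 0.1652 0.0492] j [ 0.102  0.433  1.739 -0.     0.965  1.605] f [-1.2 -0.4 -0.1] T [-0.02  0.01 -0.  ] gap 0.026
t 2.95 tcp [0.5286 0.1652 0.2368] x [0.998 0.068 0.006] y [ 0.068 -0.998  0.   ] z [ 0.006  0.    -1.   ] tip [0.5297 0.1652 0.0508] j [ 1.020e-01  4.320e-01  1.737e+00 -1.000e-03  9.670e-01  1.605e+00] f [0.5 0.1 0.5] T [-0.03  0.06 -0.02] gap 0.0259
```

View pics/a3.png

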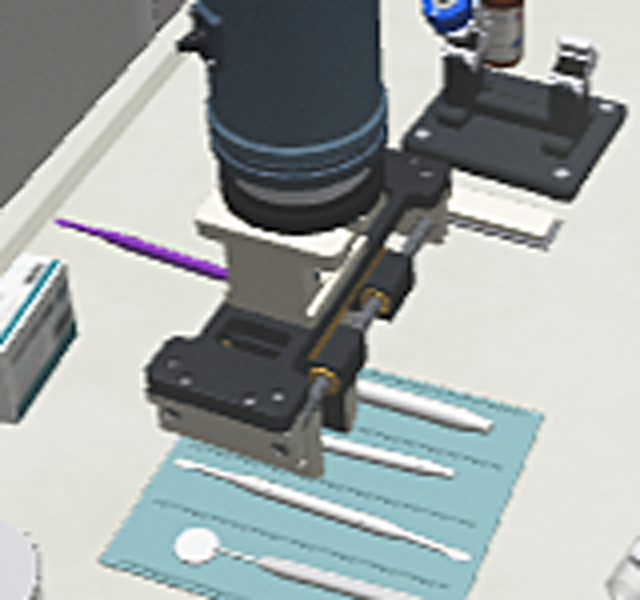

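View pics/a4.png

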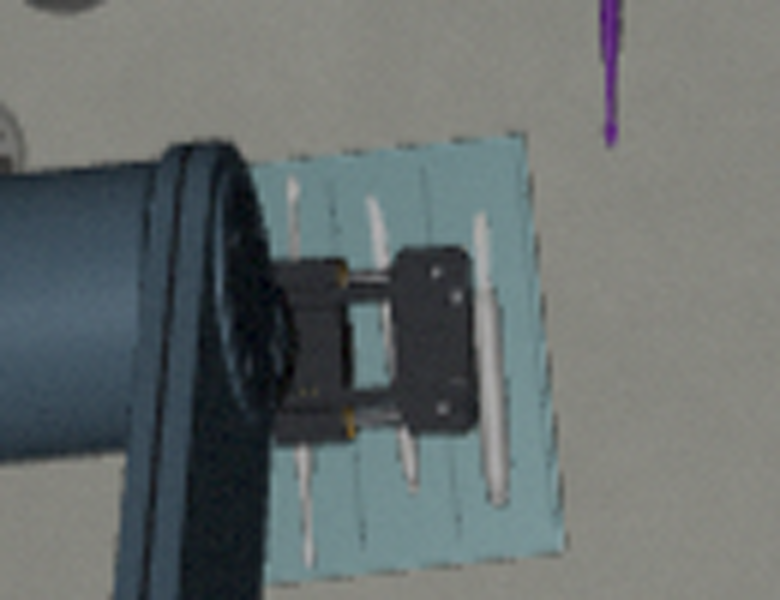

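```bash
python3 - <<'E'
from h import *
s=telemetry.sense(); p=np.array(s["tcp_pos"]); R=Ro.from_quat(s["tcp_rot"]).as_matrix()
for n,u0,v0,f,src in(("scene",220,180,4,"a3"),("top",200,170,6,"a4")):
    im=cv2.imread(f"pics/{src}.png")
    def dot(L,c):
        q=(proj(n,p+R@np.array(L))[0]-[u0,v0]+.5)*f; cv2.circle(im,(int(q[0]),int(q[1])),4,c,-1)
    for d,c in((0,(0,0,255)),(.102,(0,255,255)),(.167,(0,255,0)),(.186,(255,0,255))): dot([0,0,d],c)
    for sx in(-1,1):
        dot([sx*.0075,.013,.186],(255,0,0));dot([sx*.0075,-.013,.186],(255,255,0))
        for sy in(-1,1): dot([sx*.0375,sy*.094,.102],(0,128,255))
    cv2.imwrite(f"pics/ov_{n}.png",im)
print(p)
E
```

```text
[0.52928757 0.16558854 0.23782064]
```

View pics/ov_scene.png

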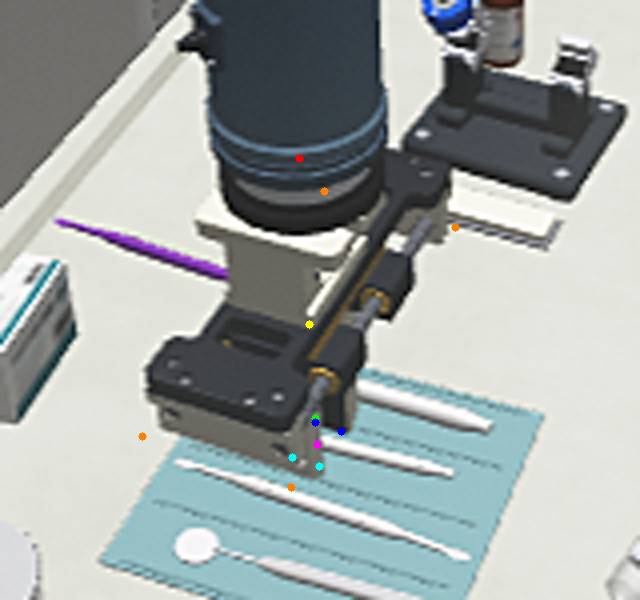

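View pics/ov_top.png

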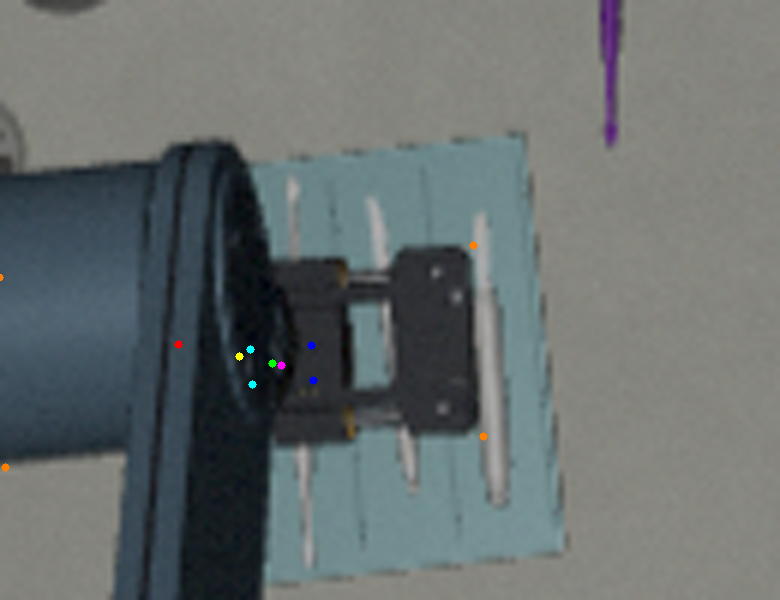

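```bash
python3 - <<'E'
from h import *
for n,u0,v0,f in(("scene",220,180,4),("top",200,170,6)):
  for y in (.163,.168,.173): print(n,y,((proj(n,[.529,y,.0075])[0]-[u0,v0]+.5)*f).round(1))
# fine: intensity-weighted centre across lane in the initial pics, per mid rows
im=cv2.imread("pics/top0.png").astype(float).sum(2)
pts=[]
for v in range(214,252,2):
    r=im[v,243:259]; w=np.clip(r-np.median(r)-25,0,None); u=243+(w*np.arange(16)).sum()/w.sum(); pts.append(ray("top",u,v,.0085)[:2])
pts=np.array(pts);a=np.polyfit(pts[:,0],pts[:,1],1);print("top",np.polyval(a,.529),np.degrees(np.arctan(a[0])),(pts[:,1]-np.polyval(a,pts[:,0])).std())
im=cv2.imread("pics/scene0.png").astype(float).sum(2);pts=[]
for u in range(282,320,2):
    v0=int(296+ (u-264)*23/73); r=im[v0-5:v0+6,u]; w=np.clip(r-np.median(r)-40,0,None); v=v0-5+(w*np.arange(11)).sum()/w.sum(); pts.append(ray("scene",u,v,.0085)[:2])
pts=np.array(pts);a=np.polyfit(pts[:,0],pts[:,1],1);print("scene",np.polyval(a,.529),np.degrees(np.arctan(a[0])),(pts[:,1]-np.polyval(a,pts[:,0])).std())
E
```

```text
scene 0.163 [327.3 500.3]
scene 0.168 [322.5 506.9]
scene 0.173 [317.8 513.6]
top 0.163 [308.  374.4]
top 0.168 [296.6 374.3]
top 0.173 [285.2 374.3]
top 0.16665325370828915 3.7028962228812388 0.0002588854114024875
scene 0.16720806467365906 3.678433463251054 0.00023396923190583668
```

>>> apply_moves(
  targets=[0, 0.003, 0, 0, 0.15, -2, 0.44, 0, 0, 0, 0, 0, -1.5, 0.44, 0, 0, 0, 0, 0, -0.6, 0.44, 0, 0, 0, 0, 0, 0, 0.44],
)

```text
t: 3.4
tcp_pos: [0.5318, 0.1651, 0.2037]
tcp_rot: [0.999, 0.033, 0.009, -0.0]
force: [0.1, 1.1, -0.2]
finger_gap: 0.0263
```

```bash
python3 -c "
from d import *
delta([.529,.167,.0045],Rdown(np.radians(3.7)),.186)"
```

```text
t 3.4 rotvec [-0.001  0.018 -0.001] shift cm [-0.28  0.19 -1.32] j [ 0.1   0.48  1.76 -0.    0.88  1.61] f [ 0.1  1.1 -0.2] T [-0.02  0.03  0.04] gap 0.0263 target [0.529  0.167  0.1905]
```

>>> apply_moves(
  targets=[0, 0.018, 0, -0.3, 0.2, -0.7, 0.44, 0, 0, 0, 0, 0, 0, 0.44],
)

```text
t: 3.6
tcp_pos: [0.5293, 0.1669, 0.1986]
tcp_rot: [0.999, 0.032, 0.001, -0.001]
force: [0.0, -0.8, 0.4]
finger_gap: 0.0261
```

```bash
python3 -c "
from d import *
delta([.529,.167,.0045],Rdown(np.radians(3.7)),.186)"
```

```text
t 3.6 rotvec [-0.002  0.002 -0.   ] shift cm [-0.03  0.01 -0.81] j [0.1  0.49 1.76 0.   0.89 1.61] f [ 0.  -0.8  0.4] T [0.09 0.08 0.03] gap 0.0261 target [0.529  0.167  0.1905]
```

>>> apply_moves(
  targets=[0, 0.002, 0, 0, 0, -0.7, 0.44, 0, 0, 0, 0, 0, 0, 0.44],
)

```text
t: 3.8
tcp_pos: [0.5297, 0.1671, 0.1921]
tcp_rot: [0.999, 0.033, 0.001, -0.001]
force: [0.6, -0.1, 0.4]
finger_gap: 0.026
```

```bash
python3 -c "
from d import *
delta([.529,.167,.0045],Rdown(np.radians(3.7)),.186)"
```

```text
t 3.8 rotvec [-0.002  0.001 -0.001] shift cm [-0.07 -0.01 -0.16] j [0.1  0.5  1.77 0.   0.88 1.61] f [ 0.6 -0.1  0.4] T [ 0.06  0.01 -0.02] gap 0.026 target [0.529  0.167  0.1905]
```

Down a touch more, then close.

>>> apply_moves(
  targets=[0, 0, 0, -0.07, 0, -0.16, 0.44, 0, 0, 0, 0, 0, 0, 0.9, 0, 0, 0, 0, 0, 0, 0.98, 0, 0, 0, 0, 0, 0, 0.98, 0, 0, 0, 0, 0, 0, 0.98],
  grip_force=25,
)

```text
t: 4.3
tcp_pos: [0.529, 0.1673, 0.1904]
tcp_rot: [0.999, 0.033, 0.001, -0.001]
force: [-0.3, 0.1, 0.1]
finger_gap: 0.0084
```

```bash
python3 -c "
from d import *
delta([.529,.167,.0045],Rdown(np.radians(3.7)),.186)"
```

```text
t 4.3 rotvec [-0.002  0.001 -0.001] shift cm [-0.   -0.03  0.01] j [0.1  0.5  1.77 0.   0.87 1.61] f [-0.3  0.1  0.1] T [ 0.05  0.02 -0.01] gap 0.0084 target [0.529  0.167  0.1905]
```

>>> apply_moves(
  targets=[0, 0, 0, 0, 0, 2, 0.98, 0, 0, 0, 0, 0, 4, 0.98, 0, 0, 0, 0, 0, 4, 0.98, 0, 0, 0, 0, 0, 1, 0.98],
)

```text
t: 4.7
tcp_pos: [0.5274, 0.167, 0.301]
tcp_rot: [0.999, 0.033, -0.003, -0.001]
force: [0.4, -0.6, 1.2]
finger_gap: 0.0084
```

```bash
cat >> d.py <<'E'
from m import vise_R
YAW=.021; VR=vise_R(YAW); VO=np.array([.5733,-.1727,.072])
RT=np.column_stack([VR[:,1],VR[:,0],-VR[:,2]])
def vw(v): return VO+VR@(np.array(v)/1000.)
def here(off):
    s=telemetry.sense(); p=np.array(s["tcp_pos"]); R=Ro.from_quat(s["tcp_rot"]).as_matrix()
    print("vise mm",((VR.T@(p+off*R[:,2]-VO))*1000).round(1),"force vise",(VR.T@np.array(s["force"])).round(1))
E
python3 -c "
from d import *
delta(vw([-45,0,40]),RT,.183);here(.183)"; python3 snap.py scene b1 200 120 200 150 4
```

```text
t 4.7 rotvec [-0.524 -0.029 -0.042] shift cm [  4.28 -18.92  -5.84] j [0.1  0.36 1.67 0.   1.12 1.61] f [ 0.4 -0.6  1.2] T [ 0.03 -0.05  0.01] gap 0.0084 target [ 0.5701 -0.0223  0.2426]
vise mm [-272.1  -39.9  210.2] force vise [1.2 0.4 0.7]
t 4.7 tcp [0.5274 0.167  0.301 ] x [ 0.998  0.065 -0.006] y [ 0.065 -0.998 -0.001] z [-0.006  0.001 -1.   ] tip [0.5262 0.1672 0.115 ] j [0.104 0.357 1.668 0.002 1.123 1.609] f [ 0.4 -0.6  1.2] T [ 0.03 -0.05  0.01] gap 0.0084
```

View pics/b1.png

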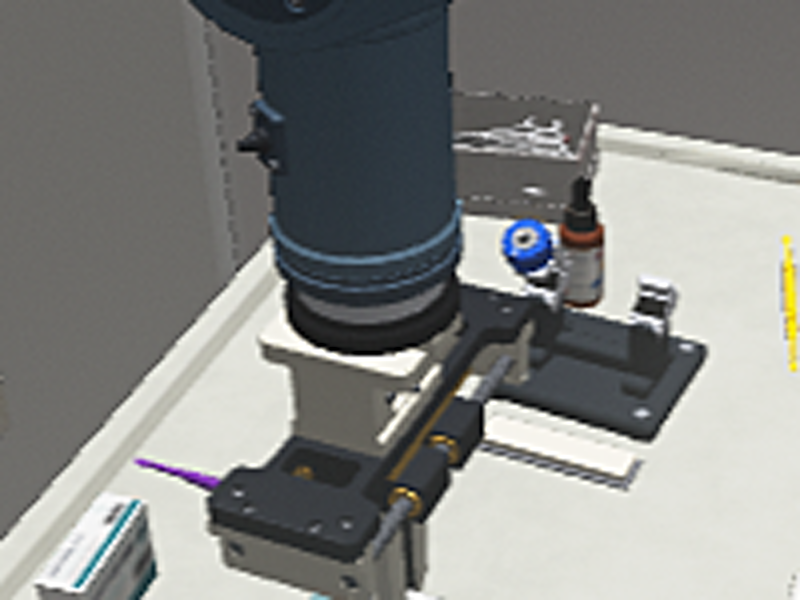

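>>> apply_moves(
  targets=[-0.12, -0.007, -0.01, 1, -3.5, 0, 0.98, -0.12, -0.007, -0.01, 1, -3.5, 0, 0.98, -0.12, -0.007, -0.01, 1, -3.5, 0, 0.98, -0.12, -0.007, -0.01, 1, -3.5, -1, 0.98, -0.04, 0, 0, 0.3, -3, -1, 0.98, 0, 0, 0, 0, 0, 0, 0.98],
)

```text
t: 5.35
tcp_pos: [0.5691, -0.0078, 0.2742]
tcp_rot: [0.964, 0.014, -0.0, 0.265]
force: [-0.8, 0.2, -0.8]
finger_gap: 0.0085
```

```bash

python3 -c "
from d import *
delta(vw([-45,0,40]),RT,.183);here(.183)"; python3 snap.py scene b2 240 120 200 150 4
```

```text
t 5.35 rotvec [ 0.013 -0.008 -0.006] shift cm [ 0.1  -1.45 -3.16] j [-0.05  0.45  1.67 -0.62  1.08  1.81] f [-0.8  0.2 -0.8] T [ 0.28 -0.03  0.03] gap 0.0085 target [ 0.5701 -0.0223  0.2426]
vise mm [-39.4  -1.4  74.6] force vise [-0.6 -0.8 -0.6]
t 5.35 tcp [ 0.5691 -0.0078  0.2742] x [ 1.     0.027 -0.008] y [ 0.028 -0.859  0.511] z [ 0.007 -0.511 -0.859] tip [ 0.5704 -0.1029  0.1143] j [-0.046  0.448  1.672 -0.619  1.076  1.811] f [-0.8  0.2 -0.8] T [ 0.28 -0.03  0.03] gap 0.0085
```

View pics/b2.png

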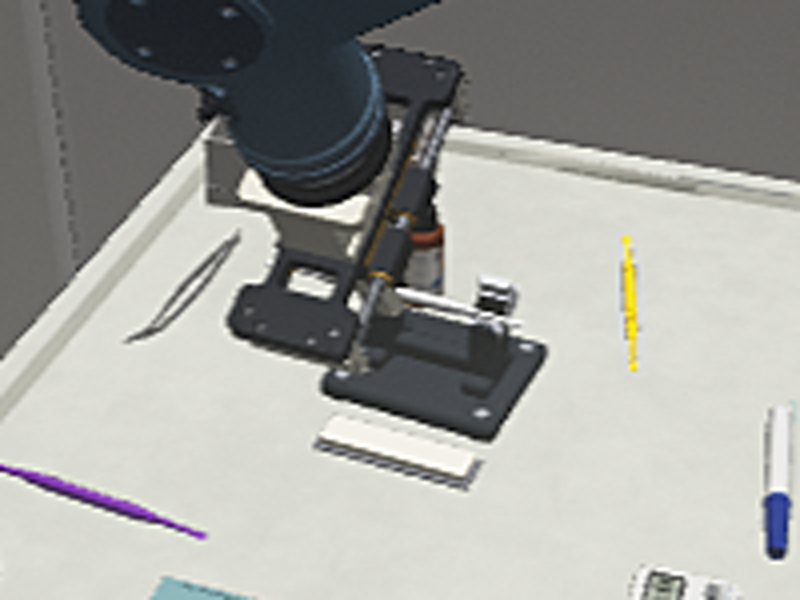

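```bash

python3 -c "
from d import *
delta(vw([-40,0,20]),RT,.183);delta(vw([-36,0,8]),RT,.183)"
```

```text
t 5.4 rotvec [ 0.011 -0.007 -0.006] shift cm [ 0.14 -3.   -4.67] j [-0.04  0.45  1.67 -0.62  1.08  1.81] f [-0.7 -0.6 -0.2] T [ 0.28  0.04 -0.02] gap 0.0083 target [ 0.5704 -0.0366  0.2278]
t 5.4 rotvec [ 0.011 -0.007 -0.006] shift cm [ 0.16 -3.95 -5.51] j [-0.04  0.45  1.67 -0.62  1.08  1.81] f [-0.7 -0.6 -0.2] T [ 0.28  0.04 -0.02] gap 0.0083 target [ 0.5706 -0.0461  0.2194]
```

>>> apply_moves(
  targets=[0.011, -0.007, -0.006, 0.1, -1, -1.6, 0.98, 0, 0, 0, 0, -1, -1.6, 0.98, 0, 0, 0, 0, -1, -1.5, 0.98, 0, 0, 0, 0, 0, 0, 0.98],
)

```text
t: 5.8
tcp_pos: [0.569, -0.034, 0.2237]
tcp_rot: [0.967, 0.012, 0.002, 0.256]
force: [-0.9, -0.1, -0.5]
finger_gap: 0.008
```

```bash

python3 -c "
from d import *
here(.183);delta(vw([-36,0,8]),RT,.183)"
```

```text
vise mm [-45.5  -1.6  17.8] force vise [-0.2 -0.9 -0.5]
t 5.8 rotvec [-0.007 -0.002 -0.002] shift cm [ 0.17 -1.21 -0.43] j [-0.1   0.51  1.72 -0.65  0.95  1.84] f [-0.9 -0.1 -0.5] T [ 0.33  0.02 -0.02] gap 0.008 target [ 0.5706 -0.0461  0.2194]
```

>>> apply_moves(
  targets=[-0.007, -0.002, -0.002, 0.17, -1.1, -0.4, 0.98, 0, 0, 0, 0, 0, 0, 0.98],
)

```text
t: 6.0
tcp_pos: [0.5708, -0.0441, 0.2196]
tcp_rot: [0.966, 0.011, 0.003, 0.259]
force: [0.0, 1.0, -0.2]
finger_gap: 0.0083
```

```bash

python3 -c "
from d import *
here(.183);delta(vw([-30,0,8]),RT,.183)"; python3 snap.py scene b3 290 150 120 90 6;python3 snap.py top b4 310 165 120 90 6
```

```text
vise mm [-37.6   0.3   9.2] force vise [-0.9  0.   0.4]
t 6.0 rotvec [-0.    -0.    -0.002] shift cm [-0.01 -0.71  0.28] j [-0.11  0.51  1.72 -0.66  0.94  1.84] f [ 0.   1.  -0.2] T [ 0.27 -0.04 -0.07] gap 0.0083 target [ 0.5707 -0.0512  0.2224]
t 6.0 tcp [ 0.5708 -0.0441  0.2196] x [ 1.     0.023 -0.   ] y [ 0.02  -0.866  0.5  ] z [ 0.011 -0.5   -0.866] tip [ 0.5729 -0.1371  0.0585] j [-0.114  0.514  1.725 -0.66   0.94   1.842] f [ 0.   1.  -0.2] T [ 0.27 -0.04 -0.07] gap 0.0083
t 6.05 tcp [ 0.571  -0.0436  0.2201] x [1.    0.023 0.   ] y [ 0.02  -0.866  0.5  ] z [ 0.012 -0.499 -0.866] tip [ 0.5732 -0.1365  0.059 ] j [-0.114  0.513  1.724 -0.659  0.941  1.842] f [-0.9  1.1 -0.2] T [ 0.31 -0.02  0.07] gap 0.0082
```

View pics/b3.png

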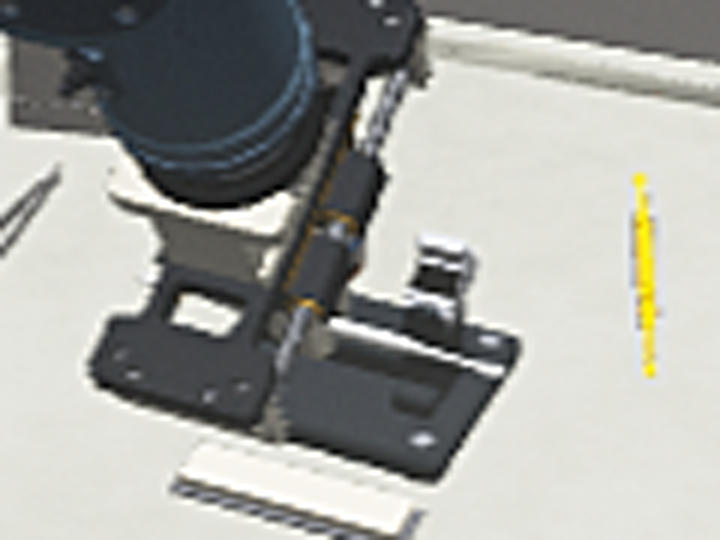

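View pics/b4.png

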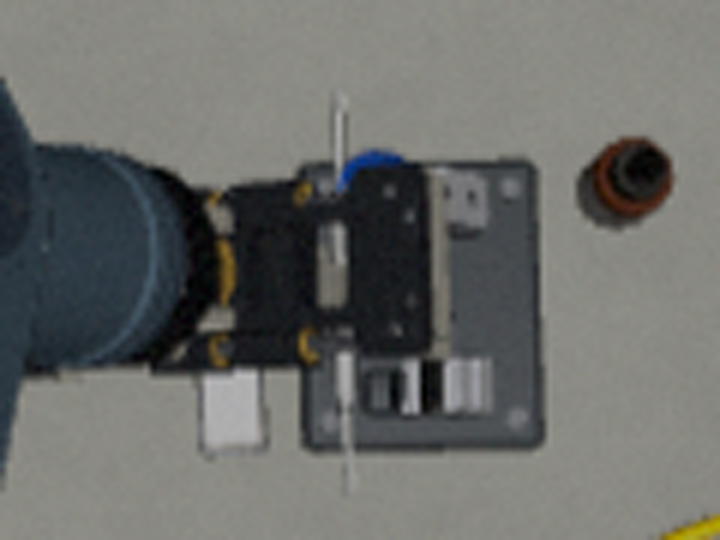

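```bash
python3 - <<'E'
from d import *
A=ray("top",310+340/6-.5,165+95/6-.5,.0605);B=ray("top",310+347/6-.5,165+490/6-.5,.0605)
print(A.round(4),B.round(4),((A+B)/2).round(4),"vise",(VR.T@((A+B)/2-VO)*1000).round(1))
for n,u0,v0 in(("top",310,165),("scene",290,150)):
  im=cv2.imread(f"pics/{'b4' if n=='top' else 'b3'}.png")
  for v in [(-11,-27,1.6),(-11,-49,1.6),(-7,-27,0),(-7,-49,0),(9,-27,0),(9,-49,0)]:
    q=(proj(n,vw(v))[0]-[u0,v0]+.5)*6; cv2.circle(im,tuple(int(a) for a in q),3,(0,0,255),-1); print(n,v,q.round())
  for v in [(-16,22,56.5),(16,38,56.5),(0,38,56.5)]:
    q=(proj(n,vw(v))[0]-[u0,v0]+.5)*6; cv2.circle(im,tuple(int(a) for a in q),3,(0,255,0),-1)
  cv2.imwrite(f"pics/ov2_{n}.png",im)
E
```

```text
[ 0.6576 -0.1367  0.0605] [ 0.4923 -0.1388  0.0605] [ 0.5749 -0.1377  0.0605] vise [-36.    2.4   7.5]
top (-11, -27, 1.6) [406. 359.]
top (-11, -49, 1.6) [408. 412.]
top (-7, -27, 0) [416. 359.]
top (-7, -49, 0) [418. 412.]
top (9, -27, 0) [452. 357.]
top (9, -49, 0) [454. 411.]
scene (-11, -27, 1.6) [404. 295.]
scene (-11, -49, 1.6) [452. 308.]
scene (-7, -27, 0) [408. 289.]
scene (-7, -49, 0) [455. 301.]
scene (9, -27, 0) [421. 257.]
scene (9, -49, 0) [468. 269.]
```

View pics/ov2_top.png

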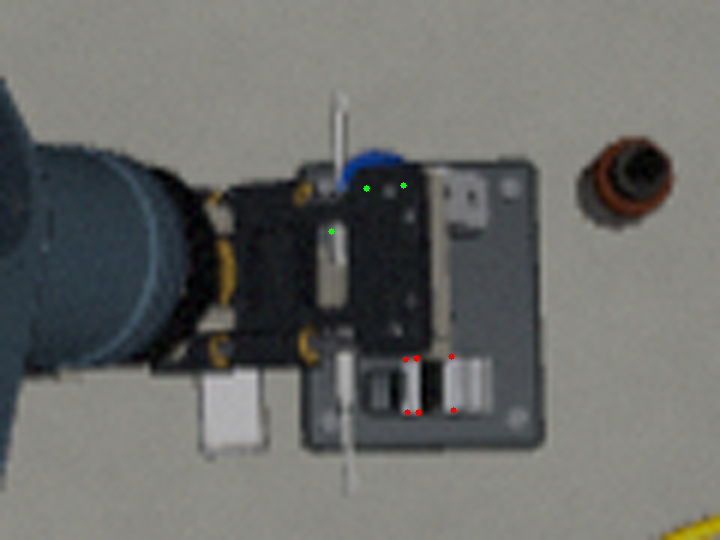

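View pics/ov2_scene.png

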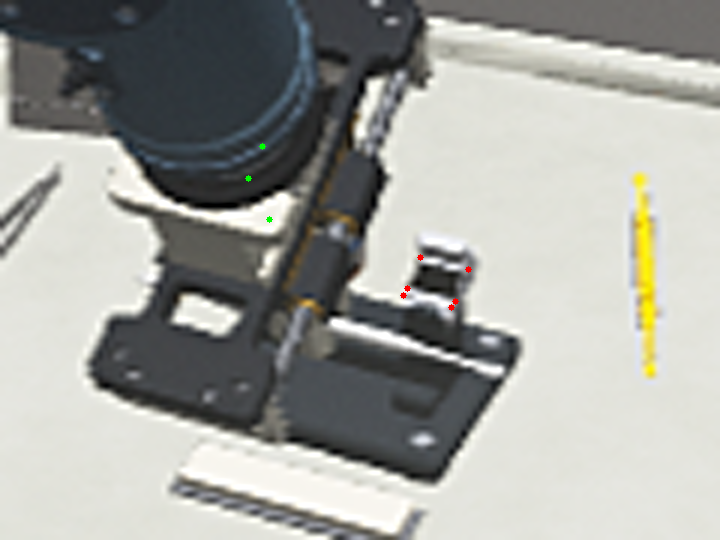

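```bash

python3 -c "
from d import *
here(.183);delta(vw([-26,-1,7.6]),RT,.183)"
```

```text
vise mm [-37.8   0.8  10.1] force vise [-0.4  0.3  0.3]
t 6.1 rotvec [-0.     0.001 -0.002] shift cm [-0.12 -1.14  0.37] j [-0.11  0.51  1.72 -0.66  0.94  1.84] f [0.3 0.6 0.1] T [ 0.26 -0.01  0.03] gap 0.0081 target [ 0.5698 -0.0549  0.2241]
```

>>> apply_moves(
  targets=[0, 0, 0, -0.12, -1.1, 0.37, 0.98, 0, 0, 0, 0, 0, 0, 0.98],
)

```text
t: 6.3
tcp_pos: [0.5702, -0.0545, 0.2255]
tcp_rot: [0.966, 0.011, 0.005, 0.259]
force: [-0.2, -0.1, 0.4]
finger_gap: 0.0084
```

```bash

python3 -c "
from d import *
here(.183);delta(vw([-20,-1,7.6]),RT,.183)"
```

```text
vise mm [-25.6   0.2   9. ] force vise [ 0.3 -0.2  0.3]
t 6.3 rotvec [-0.     0.003 -0.003] shift cm [-0.03 -0.56  0.16] j [-0.13  0.5   1.73 -0.66  0.94  1.82] f [-0.2 -0.1  0.4] T [ 0.31  0.02 -0.03] gap 0.0084 target [ 0.5699 -0.0601  0.2271]
```

>>> apply_moves(
  targets=[0, 0.003, -0.003, -0.05, -0.56, 0.14, 0.98, 0, 0, 0, 0, 0, 0, 0.98],
)

```text
t: 6.5
tcp_pos: [0.5699, -0.0608, 0.2281]
tcp_rot: [0.966, 0.01, 0.003, 0.259]
force: [0.2, -0.5, -0.0]
finger_gap: 0.0081
```

```bash

python3 -c "
from d import *
here(.183);delta(vw([-12,-1,7.6]),RT,.183)"; python3 snap.py top c5 310 165 120 90 6;python3 snap.py scene c6 290 150 120 90 6
```

```text
vise mm [-18.9  -0.9   8.1] force vise [ 0.4  0.2 -0.3]
t 6.5 rotvec [-0.     0.001  0.   ] shift cm [ 0.02 -0.63  0.3 ] j [-0.14  0.5   1.72 -0.66  0.94  1.81] f [ 0.2 -0.5 -0. ] T [ 0.3  -0.    0.05] gap 0.0081 target [ 0.5701 -0.0671  0.2311]
t 6.5 tcp [ 0.5699 -0.0608  0.2281] x [1.    0.021 0.001] y [ 0.017 -0.866  0.5  ] z [ 0.012 -0.5   -0.866] tip [ 0.572  -0.1538  0.067 ] j [-0.144  0.499  1.724 -0.658  0.937  1.81 ] f [ 0.2 -0.5 -0. ] T [ 0.3  -0.    0.05] gap 0.0081
t 6.55 tcp [ 0.5698 -0.0605  0.2279] x [1.    0.021 0.001] y [ 0.017 -0.866  0.5  ] z [ 0.012 -0.5   -0.866] tip [ 0.572  -0.1534  0.0668] j [-0.144  0.499  1.724 -0.658  0.937  1.81 ] f [ 0.2 -0.4 -0.3] T [0.36 0.04 0.05] gap 0.0086
```

View pics/c6.png

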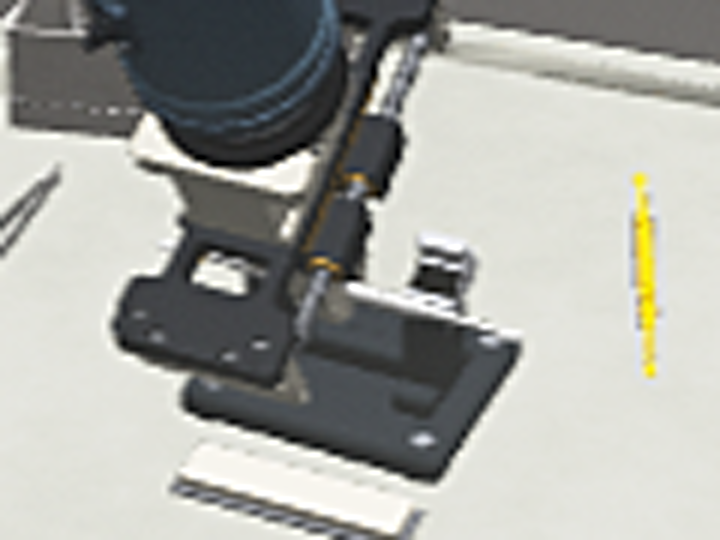

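>>> apply_moves(
  targets=[0, 0, 0, 0, -0.65, 0.3, 0.98, 0, 0, 0, 0, 0, 0, 0.98],
)

```text
t: 6.8
tcp_pos: [0.5697, -0.067, 0.2308]
tcp_rot: [0.966, 0.01, 0.003, 0.259]
force: [0.4, -0.8, -0.3]
finger_gap: 0.008
```

```bash

python3 -c "
from d import *
here(.183);delta(vw([-6,-1,7.6]),RT,.183)"
```

```text
vise mm [-12.2  -1.1   7.4] force vise [ 0.6  0.4 -0.6]
t 6.8 rotvec [-0.001  0.001 -0.001] shift cm [ 0.05 -0.52  0.32] j [-0.16  0.49  1.72 -0.66  0.94  1.8 ] f [ 0.4 -0.8 -0.3] T [0.3  0.02 0.03] gap 0.008 target [ 0.5702 -0.0722  0.2341]
```

>>> apply_moves(
  targets=[0, 0, 0, 0, -0.52, 0.32, 0.98, 0, 0, 0, 0, 0, 0, 0.98],
)

```text
t: 7.0
tcp_pos: [0.5697, -0.0728, 0.2342]
tcp_rot: [0.966, 0.01, 0.003, 0.259]
force: [0.3, -0.8, -0.2]
finger_gap: 0.0079
```

```bash

python3 -c "
from d import *
here(.183);delta(vw([0,-1,7.6]),RT,.183)"
```

```text
vise mm [-5.6 -1.3  7.5] force vise [ 0.6  0.3 -0.6]
t 7.0 rotvec [-0.001  0.001 -0.001] shift cm [ 0.06 -0.47  0.28] j [-0.17  0.49  1.72 -0.65  0.94  1.78] f [ 0.3 -0.8 -0.2] T [ 0.24  0.03 -0.03] gap 0.0079 target [ 0.5703 -0.0774  0.2371]
```

>>> apply_moves(
  targets=[0, 0, 0, 0.04, -0.4, 0.24, 0.98, 0, 0, 0, 0, 0, 0, 0.98],
)

```text
t: 7.2
tcp_pos: [0.5701, -0.0772, 0.2369]
tcp_rot: [0.966, 0.01, 0.003, 0.259]
force: [-1.0, -0.5, 0.5]
finger_gap: 0.0087
```

```bash

python3 -c "
from d import *
here(.183);delta(vw([-1,-1,5]),RT,.183)"; python3 snap.py top e1 310 165 120 90 6;python3 snap.py scene e2 290 150 120 90 6
```

```text
vise mm [-0.4 -1.   7.6] force vise [ 0.7 -1.   0.2]
t 7.2 rotvec [-0.001  0.001 -0.001] shift cm [ 0.02 -0.07 -0.26] j [-0.17  0.49  1.72 -0.65  0.94  1.77] f [-1.  -0.5  0.5] T [0.23 0.02 0.  ] gap 0.0087 target [ 0.5703 -0.0779  0.2343]
t 7.2 tcp [ 0.5701 -0.0772  0.2369] x [1.    0.022 0.001] y [ 0.018 -0.866  0.5  ] z [ 0.011 -0.499 -0.866] tip [ 0.5723 -0.1701  0.0757] j [-0.173  0.486  1.718 -0.653  0.938  1.772] f [-1.  -0.5  0.5] T [0.23 0.02 0.  ] gap 0.0087
t 7.25 tcp [ 0.57   -0.0769  0.2366] x [1.    0.021 0.   ] y [ 0.018 -0.866  0.499] z [ 0.011 -0.499 -0.866] tip [ 0.572  -0.1698  0.0755] j [-0.173  0.486  1.719 -0.653  0.938  1.772] f [-0.1  0.  -0.1] T [0.29 0.   0.06] gap 0.008
```

View pics/e1.png

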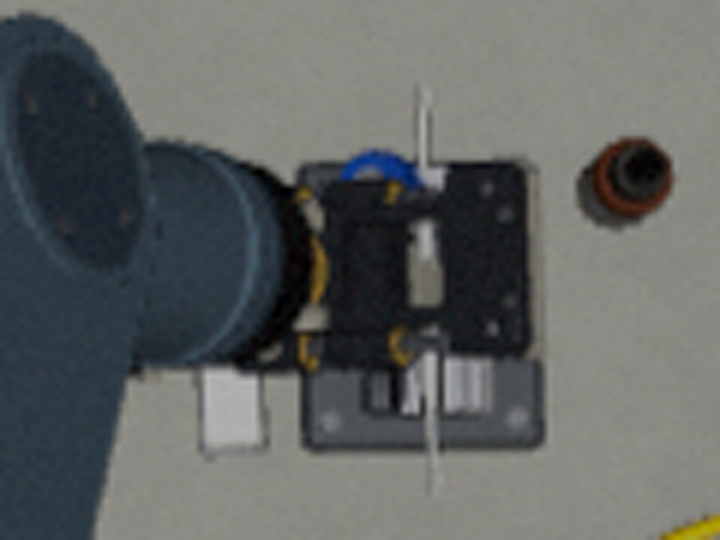

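View pics/e2.png

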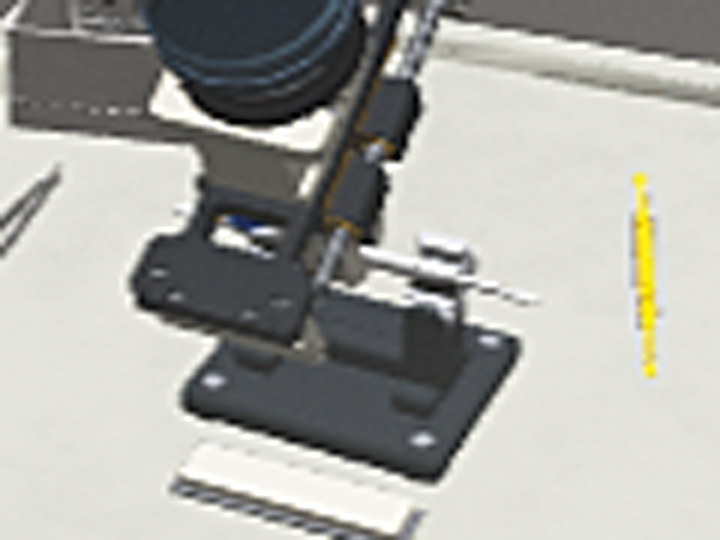

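```bash
python3 - <<'E'
from d import *
for n,u0,v0,a,b in(("top",310,165,(424,87),(435,496)),("scene",290,150,(540,299),(178,211))):
  A,B=[ray(n,u0+x/6-.5,v0+y/6-.5,.0784) for x,y in(a,b)]
  print(n,"A",(VR.T@(A-VO)*1000).round(1),"B",(VR.T@(B-VO)*1000).round(1),"mid",(VR.T@((A+B)/2-VO)*1000).round(1),np.linalg.norm(A-B).round(4))
E
```

```text
top A [ 2.8 84.9  5.8] B [  2.3 -83.6   6. ] mid [2.6 0.6 5.9] 0.1685
scene A [  0.7 -85.5   7. ] B [-1.9 83.6  8.5] mid [-0.6 -0.9  7.7] 0.1691
```

>>> apply_moves(
  targets=[0, 0, 0, 0.02, -0.1, -0.25, 0.98, 0, 0, 0, 0, 0, 0, 0.98],
)

```text
t: 7.5
tcp_pos: [0.5702, -0.0775, 0.2342]
tcp_rot: [0.966, 0.01, 0.003, 0.258]
force: [-1.2, -0.6, 1.7]
finger_gap: 0.0081
```

```bash

python3 -c "
from d import *
here(.183);delta(vw([-1,-1,4]),RT,.183)"
```

```text
vise mm [-1.5 -0.9  5.1] force vise [ 1.4 -1.2  1.2]
t 7.5 rotvec [-0.001  0.001 -0.001] shift cm [ 0.01 -0.08 -0.08] j [-0.17  0.49  1.72 -0.66  0.93  1.78] f [-1.2 -0.6  1.7] T [ 0.22  0.12 -0.06] gap 0.0081 target [ 0.5703 -0.0784  0.2334]
```

>>> apply_moves(
  targets=[0, 0, 0, 0, -0.05, -0.1, 0.98, 0, 0, 0, 0, 0, 0, 0.98],
)

```text
t: 7.7
tcp_pos: [0.5702, -0.0773, 0.2343]
tcp_rot: [0.966, 0.01, 0.004, 0.259]
force: [0.2, -0.2, -0.9]
finger_gap: 0.0077
```

```bash

python3 -c "
from d import *
here(.183);delta(vw([-1,-1,4]),RT,.183)"
```

```text
vise mm [-1.6 -0.8  5.3] force vise [-0.3  0.2 -0.8]
t 7.7 rotvec [-0.     0.002 -0.001] shift cm [ 0.02 -0.11 -0.09] j [-0.17  0.49  1.72 -0.66  0.93  1.78] f [ 0.2 -0.2 -0.9] T [ 0.33 -0.02  0.  ] gap 0.0077 target [ 0.5703 -0.0784  0.2334]
```

>>> apply_moves(
  targets=[0, 0.001, 0, 0, -0.15, -0.15, 0.98, 0, 0, 0, 0, -0.03, -0.05, 0.98, 0, 0, 0, 0, 0, 0, 0.98],
)

```text
t: 8.0
tcp_pos: [0.5702, -0.0773, 0.2341]
tcp_rot: [0.966, 0.011, 0.004, 0.259]
force: [-0.5, -0.2, -0.9]
finger_gap: 0.0083
```

```bash

python3 -c "
from d import *
here(.183);delta(vw([-1,-1,4]),RT,.183)"
```

```text
vise mm [-1.7 -0.6  5.2] force vise [-0.2 -0.5 -0.9]
t 8.0 rotvec [-0.001  0.003 -0.002] shift cm [ 0.02 -0.11 -0.07] j [-0.17  0.49  1.72 -0.66  0.93  1.78] f [-0.5 -0.2 -0.9] T [0.21 0.01 0.01] gap 0.0083 target [ 0.5703 -0.0784  0.2334]
```

>>> apply_moves(
  targets=[0, 0.002, -0.002, 0, -0.2, -0.3, 0.98],
)

```text
t: 8.1
tcp_pos: [0.5706, -0.0781, 0.2329]
tcp_rot: [0.966, 0.01, 0.004, 0.258]
force: [-5.6, 18.5, 23.7]
finger_gap: 0.0079
```

```bash

python3 -c "
from d import *
here(.183);delta(vw([-1,-1,4]),RT,.183)"
```

```text
vise mm [-1.6 -0.3  3.6] force vise [-4.3 -5.2 29.8]
t 8.1 rotvec [-0.001  0.003  0.   ] shift cm [-0.02 -0.02  0.06] j [-0.17  0.49  1.72 -0.66  0.93  1.78] f [-5.6 18.5 23.7] T [ 1.04  0.78 -0.46] gap 0.0079 target [ 0.5703 -0.0784  0.2334]
```

>>> apply_moves(
  targets=[0, 0, 0, 0, 0, 0.02, 0.98, 0, 0, 0, 0, 0, 0, 0.9],
)

```text
t: 8.3
tcp_pos: [0.5708, -0.0778, 0.2333]
tcp_rot: [0.966, 0.01, 0.005, 0.258]
force: [0.1, 0.1, -0.1]
finger_gap: 0.0086
```

```bash

python3 -c "
from d import *
here(.183);delta(vw([-1,-1,4]),RT,.183)"
```

```text
vise mm [-1.8  0.2  4.1] force vise [-0.1  0.1 -0.1]
t 8.3 rotvec [-0.001  0.004 -0.001] shift cm [-0.05 -0.06  0.02] j [-0.17  0.49  1.72 -0.66  0.93  1.78] f [ 0.1  0.1 -0.1] T [ 0.32 -0.    0.03] gap 0.0086 target [ 0.5703 -0.0784  0.2334]
```

>>> apply_moves(
  targets=[0, 0, 0, 0, 0, 0, 0.75, 0, 0, 0, 0, 0, 0, 0.6, 0, 0, 0, 0, 0, 0, 0.5, 0, 0, 0, 0, 0, 0, 0.5],
)

```text
t: 8.7
tcp_pos: [0.5705, -0.0787, 0.2315]
tcp_rot: [0.966, 0.01, 0.003, 0.258]
force: [1.1, -0.5, -0.6]
finger_gap: 0.0225
```

```bash

python3 -c "
from d import *
here(.183);delta(vw([-1,-1,45]),RT,.183)"; python3 snap.py top f1 310 165 120 90 6;python3 snap.py scene f2 290 150 120 90 6
```

```text
vise mm [-1.9 -0.6  2.2] force vise [ 0.2  1.1 -0.8]
t 8.7 rotvec [-0.001  0.002  0.   ] shift cm [-0.06  2.08  3.74] j [-0.18  0.49  1.72 -0.66  0.93  1.78] f [ 1.1 -0.5 -0.6] T [ 0.19 -0.05 -0.01] gap 0.0225 target [ 0.5699 -0.0579  0.269 ]
t 8.7 tcp [ 0.5705 -0.0787  0.2315] x [1.    0.021 0.002] y [ 0.017 -0.867  0.499] z [ 0.012 -0.499 -0.867] tip [ 0.5727 -0.1714  0.0703] j [-0.176  0.494  1.721 -0.657  0.928  1.779] f [ 1.1 -0.5 -0.6] T [ 0.19 -0.05 -0.01] gap 0.0225
t 8.75 tcp [ 0.5705 -0.0786  0.2315] x [1.    0.021 0.002] y [ 0.017 -0.867  0.499] z [ 0.012 -0.499 -0.867] tip [ 0.5727 -0.1714  0.0703] j [-0.176  0.494  1.722 -0.657  0.928  1.779] f [ 0.   0.2 -0.4] T [ 0.21  0.03 -0.02] gap 0.0233
```

View pics/f1.png

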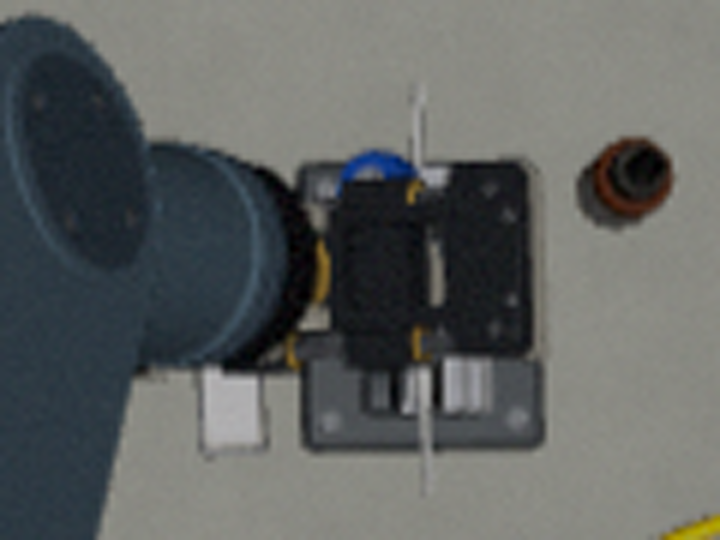

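View pics/f2.png

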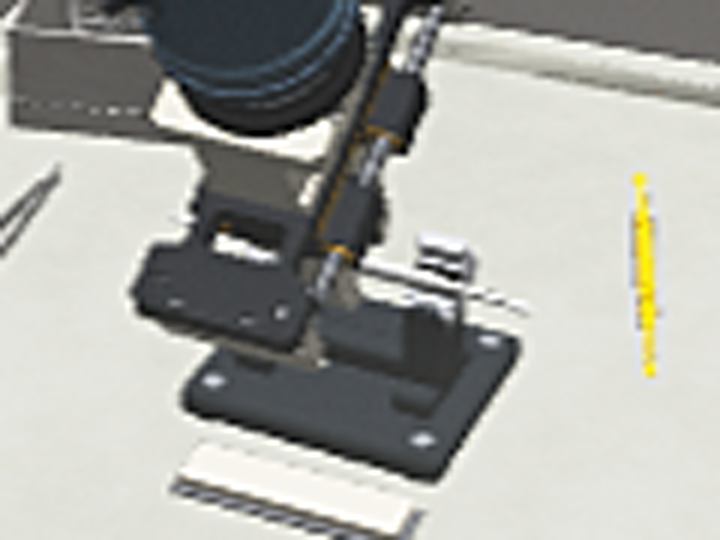

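>>> apply_moves(
  targets=[0, 0, 0, 0, 0.5, 0.9, 0.5, 0, 0, 0, 0, 1, 1.75, 0.5, 0, 0, 0, 0, 2, 3.5, 0.5, 0, 0, 0, 0, 2, 3.5, 0.2, 0, 0, 0, 0, 0, 0, 0],
)

```text
t: 9.3
tcp_pos: [0.5696, -0.0214, 0.3325]
tcp_rot: [0.966, 0.009, 0.002, 0.257]
force: [1.3, -0.4, 0.5]
finger_gap: 0.0348
```

```bash

python3 -c "
from d import *
here(.183);delta(vw([0,38,53]),RT,.167)"; python3 snap.py top g1 310 165 120 90 6;python3 snap.py scene g2 290 150 120 90 6
```

```text
vise mm [ -1.5  -0.8 118.3] force vise [0.6 1.3 0.2]
t 9.3 rotvec [-0.003 -0.001  0.002] shift cm [ 3.94 -4.06 -6.99] j [-0.07  0.38  1.61 -0.57  1.16  1.71] f [ 1.3 -0.4  0.5] T [0.24 0.03 0.02] gap 0.0348 target [ 0.609  -0.0619  0.2625]
t 9.3 tcp [ 0.5696 -0.0214  0.3325] x [ 1.     0.019 -0.001] y [ 0.017 -0.867  0.497] z [ 0.009 -0.497 -0.868] tip [ 0.5713 -0.1138  0.1711] j [-0.075  0.378  1.614 -0.57   1.163  1.711] f [ 1.3 -0.4  0.5] T [0.24 0.03 0.02] gap 0.0348
t 9.35 tcp [ 0.569  -0.022   0.3303] x [ 1.     0.019 -0.004] y [ 0.018 -0.868  0.497] z [ 0.006 -0.497 -0.868] tip [ 0.5701 -0.1145  0.1689] j [-0.076  0.38   1.617 -0.57   1.161  1.712] f [-0.3  0.4 -0.1] T [ 0.18  0.01 -0.02] gap 0.039
```

View pics/g1.png

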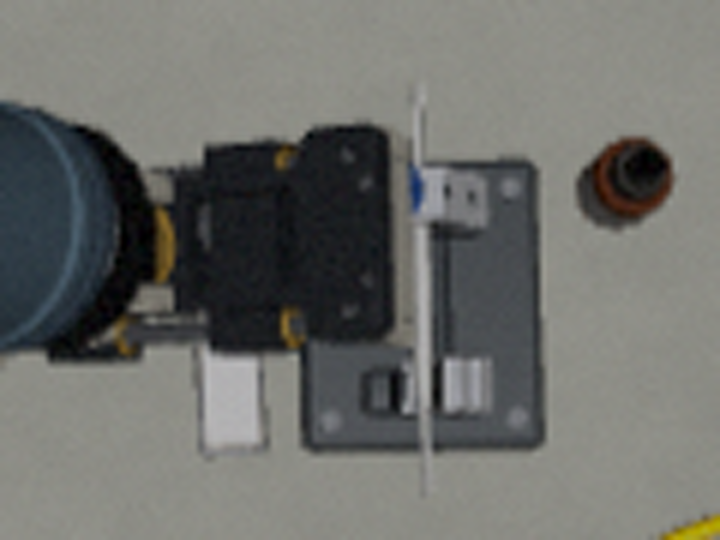

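View pics/g2.png

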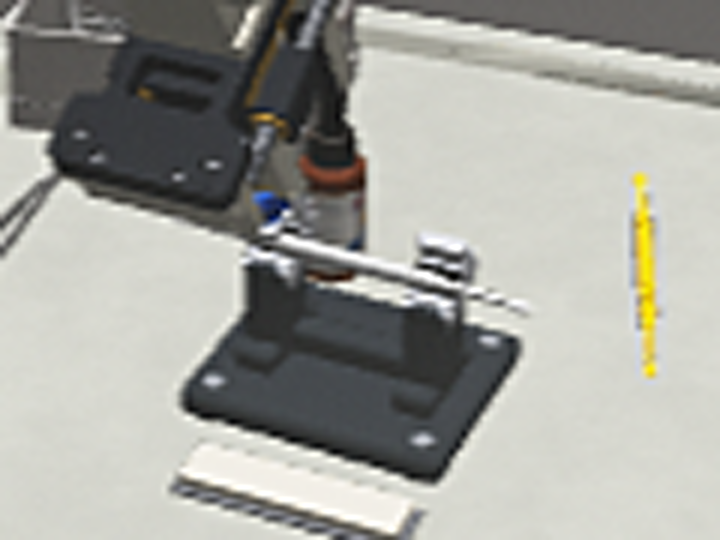

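```bash
python3 - <<'E'
import cv2,numpy as np
a=cv2.imread("pics/g1_full.png")[175:215,360:410];b=cv2.imread("pics/g2_full.png")[175:215,320:380]
a=cv2.resize(a,(500,400),interpolation=cv2.INTER_CUBIC);b=cv2.resize(b,(600,400),interpolation=cv2.INTER_CUBIC)
cv2.imwrite("pics/g1z.png",a);cv2.imwrite("pics/g2z.png",b)
from h import *
from d import vw
for n,u0,v0 in(("top",360,175),("scene",320,175)):
  for x,z in((-3.6,4),(-15,8)):
    print(n,x,[((proj(n,vw([x,y,z]))[0]-[u0,v0]+.5)*10).round().tolist() for y in(-47,22,38,47,86)])
E
```

```text
top -3.6 [[202.0, 578.0], [194.0, 299.0], [192.0, 235.0], [191.0, 199.0], [186.0, 44.0]]
top -15 [[153.0, 579.0], [145.0, 301.0], [143.0, 237.0], [142.0, 201.0], [138.0, 46.0]]
scene -3.6 [[454.0, 232.0], [208.0, 169.0], [153.0, 155.0], [122.0, 147.0], [-10.0, 113.0]]
scene -15 [[436.0, 263.0], [190.0, 199.0], [134.0, 185.0], [103.0, 177.0], [-29.0, 142.0]]
```

View pics/g1z.png

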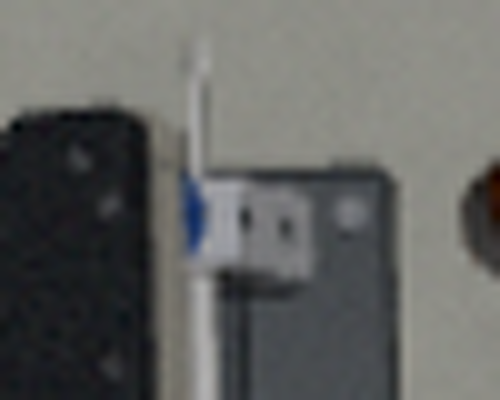

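View pics/g2z.png

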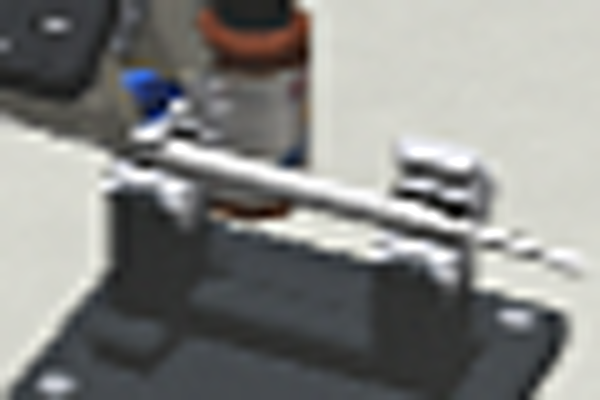

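>>> apply_moves(
  targets=[-0.0015, 0.074, 0.128, 2, 0, 0, 0, -0.0015, 0.074, 0.128, 2, 0, 0, 0, -0.0015, 0.074, 0.128, 0, 0, 0, 0, -0.0015, 0.074, 0.128, 0, 0, 0, 0, -0.0015, 0.074, 0.128, 0, 0, 0, 0, -0.0015, 0.074, 0.128, 0, 0, 0, 0, -0.0015, 0.074, 0.128, 0, 0, 0, 0, -0.0015, 0.074, 0.128, 0, 0, 0, 0, -0.0015, 0.074, 0.128, 0, 0, 0, 0, -0.0015, 0.074, 0.128, 0, 0, 0, 0],
)

```text
t: 10.4
tcp_pos: [0.6047, -0.028, 0.3113]
tcp_rot: [0.699, 0.663, -0.192, 0.188]
force: [0.3, -0.1, -1.0]
finger_gap: 0.0461
```

```bash

cat >> d.py <<'E'
def knob(z=34,phi=None,x=0,y=38):
    "deviation of tool axis/tip vs knob axis; rotvec to align axis keeping spin"
    s=telemetry.sense(); p=np.array(s["tcp_pos"]); R=Ro.from_quat(s["tcp_rot"]).as_matrix()
    a=R[:,2];b=-VR[:,2];rv=np.cross(a,b)
    tgt=vw([x,y,z])-.186*b
    print("t",round(s["t"],2),"align rv",rv.round(3),"shift cm",((tgt-p)*100).round(2),"tip vise",((VR.T@(p+.186*a-VO))*1000).round(1),"j",np.round(s["joints"],2),"F vise",(VR.T@np.array(s["force"])).round(1),"T vise",(VR.T@np.array(s["torque"])).round(2),"gap",round(s["finger_gap"],4))
E
python3 -c "
from d import *
knob(100)"
```

```text
t 10.4 align rv [ 0.02  -0.024  0.014] shift cm [ 0.36 -0.09  0.84] tip vise [-1.4 29.1 93.3] j [-0.07  0.47  1.54 -0.59  1.18  0.22] F vise [-0.4  0.3 -0.9] T vise [ 0.02  0.23 -0.02] gap 0.0461
```

>>> apply_moves(
  targets=[0.018, 0.05, 0.142, 0.4, 0, 1, 0, -0.0015, 0.074, 0.128, 0, 0, 0.1, 0, -0.0015, 0.074, 0.128, 0, 0, 0.1, 0, -0.0015, 0.074, 0.128, 0, 0, 0.1, 0, -0.0015, 0.074, 0.128, 0, 0, 0.1, 0, -0.0015, 0.074, 0.128, 0, 0, 0.1, 0, -0.0015, 0.074, 0.128, 0, 0, 0.1, 0, -0.0015, 0.074, 0.128, 0, 0, 0.1, 0, -0.0015, 0.074, 0.128, 0, 0, 0.1, 0, -0.0015, 0.074, 0.128, 0, 0, 0.1, 0],
)

```text
t: 11.4
tcp_pos: [0.6029, -0.0345, 0.3113]
tcp_rot: [0.06, 0.962, -0.267, 0.01]
force: [0.3, 0.5, 0.2]
finger_gap: 0.0465
```

```bash

python3 -c "
from d import *
knob(100)"
```

```text
t 11.4 align rv [ 0.017 -0.02   0.012] shift cm [0.54 0.56 0.84] tip vise [ 3.6 28.2 90.1] j [-0.09  0.46  1.55 -0.59  1.17 -1.29] F vise [-0.3  0.3  0.4] T vise [ 0.16  0.23 -0.04] gap 0.0465
```

>>> apply_moves(
  targets=[0.015, 0.052, 0.14, 0.5, 0.5, 1, 0, -0.0015, 0.074, 0.128, 0, 0, 0.1, 0, -0.0015, 0.074, 0.128, 0, 0, 0.1, 0, -0.0015, 0.074, 0.128, 0, 0, 0.1, 0, -0.0015, 0.074, 0.128, 0, 0, 0.1, 0, -0.0015, 0.074, 0.128, 0, 0, 0.1, 0, -0.0015, 0.074, 0.128, 0, 0, 0.1, 0, -0.0015, 0.074, 0.128, 0, 0, 0.1, 0, -0.0015, 0.074, 0.128, 0, 0, 0.1, 0, -0.0015, 0.074, 0.128, 0, 0, 0.1, 0],
)

```text
t: 12.4
tcp_pos: [0.6023, -0.0359, 0.3117]
tcp_rot: [-0.611, 0.746, -0.201, -0.173]
force: [-0.1, 0.5, 1.0]
finger_gap: 0.0466
```

```bash

python3 -c "
from d import *
knob(100)"
```

```text
t 12.4 align rv [ 0.013 -0.02   0.012] shift cm [0.6  0.69 0.8 ] tip vise [ 4.3 27.4 89.7] j [-0.09  0.46  1.55 -0.59  1.17 -2.79] F vise [ 0.  -0.1  1.1] T vise [ 0.08  0.29 -0.03] gap 0.0466
```

>>> apply_moves(
  targets=[0.013, -0.02, 0.012, 0.6, 0.7, 0.8, 0, 0, 0, 0, 0, 0, 0, 0],
)

```text
t: 12.6
tcp_pos: [0.608, -0.0294, 0.3174]
tcp_rot: [-0.614, 0.746, -0.202, -0.161]
force: [0.8, -0.2, 0.8]
finger_gap: 0.0467
```

```bash

python3 -c "
from d import *
knob(66)"; python3 snap.py top k1 310 165 120 90 6;python3 snap.py scene k2 290 130 120 90 6
```

```text
t 12.6 align rv [-0.001 -0.003  0.002] shift cm [ 0.06 -1.65 -2.72] tip vise [-1.  37.1 97.8] j [-0.08  0.45  1.53 -0.57  1.16 -2.8 ] F vise [0.6 0.8 0.6] T vise [ 0.05  0.31 -0.03] gap 0.0467
t 12.6 tcp [ 0.608  -0.0294  0.3174] x [-0.194 -0.851  0.488] y [-0.981  0.164 -0.103] z [ 0.007 -0.499 -0.867] tip [ 0.6094 -0.1222  0.1562] j [-0.083  0.455  1.534 -0.571  1.164 -2.797] f [ 0.8 -0.2  0.8] T [ 0.31 -0.05  0.  ] gap 0.0467
t 12.65 tcp [ 0.6074 -0.0296  0.3165] x [-0.193 -0.851  0.489] y [-0.981  0.165 -0.1  ] z [ 0.005 -0.499 -0.867] tip [ 0.6083 -0.1225  0.1554] j [-0.083  0.455  1.535 -0.572  1.165 -2.797] f [-0.5 -0.3 -0.5] T [ 0.36 -0.07  0.01] gap 0.0461
```

View pics/k1.png

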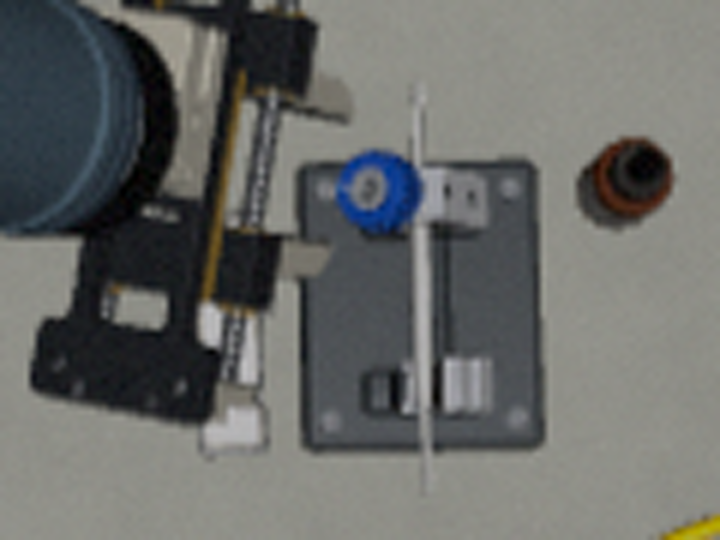

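View pics/k2.png

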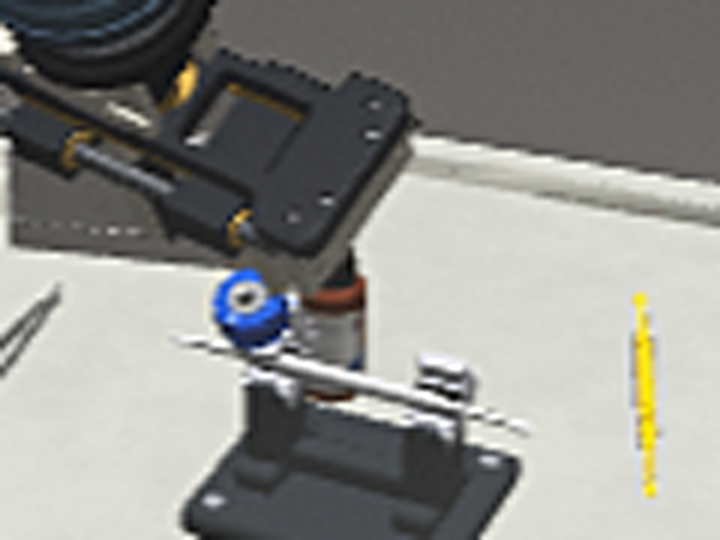

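>>> apply_moves(
  targets=[0, -0.003, 0, 0.1, -0.9, -1.4, 0, 0, 0, 0, 0, -0.8, -1.4, 0, 0, 0, 0, 0, 0, 0, 0],
)

```text
t: 13.0
tcp_pos: [0.608, -0.0469, 0.2876]
tcp_rot: [-0.612, 0.748, -0.202, -0.161]
force: [-0.1, 0.4, -0.1]
finger_gap: 0.0468
```

```bash

python3 -c "
from d import *
knob(34.5)"; python3 snap.py top k3 310 165 120 90 6
```

```text
t 13.0 align rv [-0.001 -0.003  0.002] shift cm [ 0.1  -1.48 -2.47] tip vise [-0.7 36.7 63.3] j [-0.11  0.48  1.57 -0.59  1.1  -2.78] F vise [-0.3 -0.1  0.1] T vise [ 0.07  0.39 -0.09] gap 0.0468
t 13.0 tcp [ 0.608  -0.0469  0.2876] x [-0.2   -0.85   0.488] y [-0.98   0.17  -0.106] z [ 0.007 -0.499 -0.866] tip [ 0.6093 -0.1397  0.1265] j [-0.112  0.484  1.569 -0.59   1.096 -2.776] f [-0.1  0.4 -0.1] T [ 0.4  -0.1  -0.04] gap 0.0468
```

View pics/k3.png

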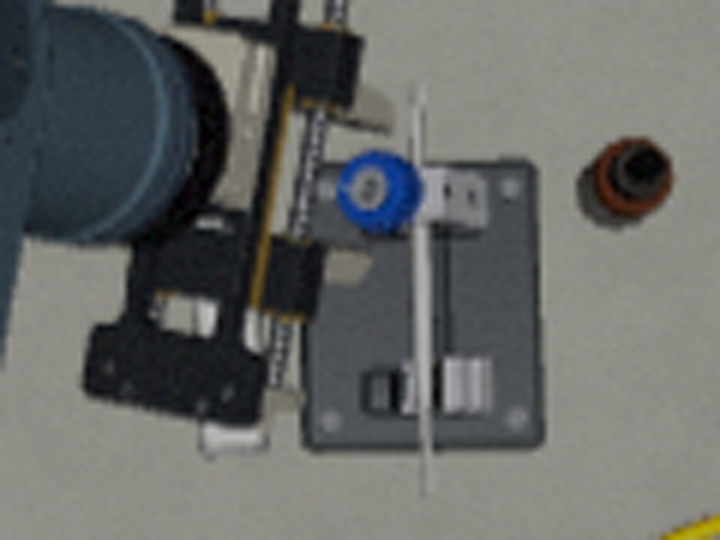

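>>> apply_moves(
  targets=[0, -0.003, 0, 0.1, -0.75, -1.2, 0, 0, 0, 0, 0, 0, 0, 0],
)

```text
t: 13.25
tcp_pos: [0.6097, -0.0542, 0.2768]
tcp_rot: [-0.611, 0.748, -0.204, -0.158]
force: [-0.2, -0.5, 0.2]
finger_gap: 0.0463
```

```bash

python3 -c "
from d import *
knob(34.5)"
```

```text
t 13.25 align rv [-0.     0.002 -0.001] shift cm [-0.07 -0.75 -1.38] tip vise [ 0.3 39.2 50.2] j [-0.12  0.5   1.58 -0.6   1.07 -2.77] F vise [ 0.5 -0.2 -0.1] T vise [ 0.05  0.36 -0.05] gap 0.0463
```

>>> apply_moves(
  targets=[0, 0.002, 0, -0.05, -0.75, -1.35, 0, 0, 0, 0, 0, 0, 0, 0],
)

```text
t: 13.45
tcp_pos: [0.6093, -0.0621, 0.2626]
tcp_rot: [-0.611, 0.748, -0.204, -0.159]
force: [-0.4, 0.2, -0.4]
finger_gap: 0.0462
```

```bash

python3 -c "
from d import *
knob(34)"; python3 snap.py top k4 310 165 120 90 6
```

```text
t 13.45 align rv [-0.     0.001 -0.001] shift cm [-0.03  0.01 -0.01] tip vise [ 0.1 38.5 34. ] j [-0.14  0.51  1.59 -0.61  1.04 -2.76] F vise [-0.4 -0.4 -0.3] T vise [ 0.07  0.38 -0.05] gap 0.0462
t 13.45 tcp [ 0.6093 -0.0621  0.2626] x [-0.203 -0.849  0.487] y [-0.979  0.17  -0.111] z [ 0.012 -0.5   -0.866] tip [ 0.6115 -0.155   0.1015] j [-0.137  0.512  1.593 -0.61   1.037 -2.759] f [-0.4  0.2 -0.4] T [ 0.38 -0.08 -0.01] gap 0.0462
```

View pics/k4.png

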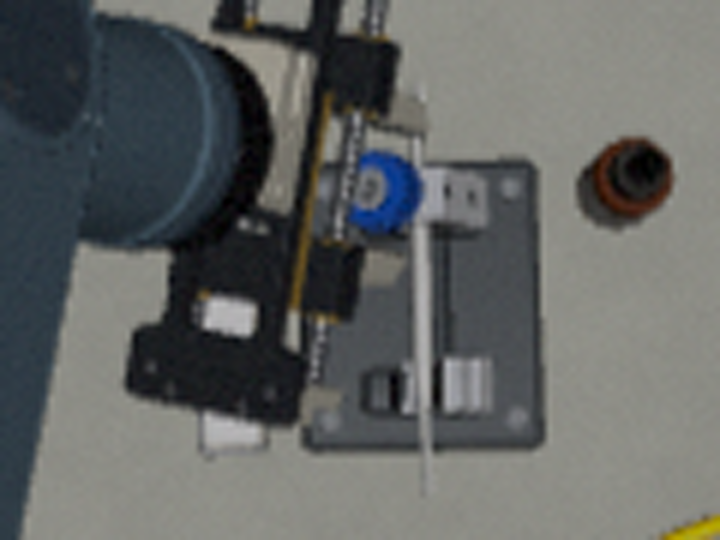

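>>> apply_moves(
  targets=[0, 0, 0, 0, 0, 0, 0.4, 0, 0, 0, 0, 0, 0, 0.5, 0, 0, 0, 0, 0, 0, 0.6],
  grip_force=30,
)

```text
t: 13.8
tcp_pos: [0.6086, -0.0615, 0.2638]
tcp_rot: [-0.61, 0.749, -0.203, -0.16]
force: [-6.3, 1.3, -0.3]
finger_gap: 0.03
```

```bash

python3 -c "
from d import *
knob(34)"
```

```text
t 13.8 align rv [-0.    -0.001  0.001] shift cm [ 0.04 -0.04 -0.13] tip vise [ 0.2 37.3 35.4] j [-0.14  0.51  1.59 -0.61  1.04 -2.76] F vise [-1.4 -6.2  0.5] T vise [-1.06  0.56 -0.03] gap 0.03
```

>>> apply_moves(
  targets=[0.001, -0.05, -0.087, 0, 0, 0, 0.6, 0.001, -0.05, -0.087, 0, 0, 0, 0.6, 0.001, -0.05, -0.087, 0, 0, 0, 0.6],
)

```text
t: 14.1
tcp_pos: [0.6082, -0.0613, 0.2638]
tcp_rot: [-0.488, 0.834, -0.225, -0.127]
force: [0.1, -2.1, -2.2]
finger_gap: 0.0304
```

```bash

python3 -c "
from d import *
knob(34)"
```

```text
t 14.1 align rv [-0.    -0.002  0.001] shift cm [ 0.07 -0.06 -0.13] tip vise [ 0.1 36.8 35.4] j [-0.14  0.51  1.59 -0.61  1.04 -2.45] F vise [ 0.7  0.1 -2.9] T vise [0.03 0.37 0.07] gap 0.0304
```

>>> apply_moves(
  targets=[0.001, -0.057, -0.095, 0.04, -0.03, -0.06, 0.6, 0.001, -0.055, -0.095, 0, 0, 0, 0.6, 0.001, -0.055, -0.095, 0, 0, 0, 0.6, 0.001, -0.055, -0.095, 0, 0, 0, 0.6, 0.001, -0.055, -0.095, 0, 0, 0, 0.6, 0.001, -0.055, -0.095, 0, 0, 0, 0.6],
)

```text
t: 14.7
tcp_pos: [0.6075, -0.0608, 0.2635]
tcp_rot: [-0.179, 0.949, -0.255, -0.044]
force: [0.2, -0.8, -1.7]
finger_gap: 0.0303
```

```bash

python3 -c "
from d import *
knob(34)"
```

```text
t 14.7 align rv [-0.001 -0.002  0.001] shift cm [ 0.15 -0.11 -0.09] tip vise [-0.7 36.2 35.4] j [-0.14  0.51  1.6  -0.61  1.04 -1.76] F vise [-0.1  0.2 -1.8] T vise [ 0.11  0.38 -0.02] gap 0.0303
```

>>> apply_moves(
  targets=[0.001, -0.057, -0.095, 0.12, -0.1, -0.1, 0.6, 0.001, -0.055, -0.095, 0.03, 0, 0, 0.6, 0.001, -0.055, -0.095, 0.03, 0, 0, 0.6, 0.001, -0.055, -0.095, 0.03, 0, 0, 0.6, 0.001, -0.055, -0.095, 0.03, 0, 0, 0.6, 0.001, -0.055, -0.095, 0.03, 0, 0, 0.6],
)

```text
t: 15.3
tcp_pos: [0.6078, -0.0602, 0.2631]
tcp_rot: [0.151, 0.954, -0.254, 0.043]
force: [-0.6, 0.6, -0.5]
finger_gap: 0.0307
```

```bash

python3 -c "
from d import *
knob(34)"; python3 snap.py top k5 340 165 80 60 9;python3 snap.py scene k6 300 155 80 60 9
```

```text
t 15.3 align rv [-0.002 -0.004  0.002] shift cm [ 0.11 -0.18 -0.06] tip vise [-1.6 36.1 35.4] j [-0.13  0.51  1.59 -0.61  1.04 -1.08] F vise [-0.8 -0.5 -0.1] T vise [-0.    0.3   0.08] gap 0.0307
t 15.3 tcp [ 0.6078 -0.0602  0.2631] x [-0.951  0.266 -0.16 ] y [ 0.31   0.825 -0.472] z [ 0.006 -0.498 -0.867] tip [ 0.609  -0.1528  0.1018] j [-0.134  0.51   1.594 -0.607  1.043 -1.077] f [-0.6  0.6 -0.5] T [0.3  0.05 0.07] gap 0.0307
t 15.35 tcp [ 0.6079 -0.0602  0.2631] x [-0.949  0.27  -0.162] y [ 0.315  0.824 -0.471] z [ 0.006 -0.498 -0.867] tip [ 0.6091 -0.1528  0.1018] j [-0.134  0.51   1.593 -0.607  1.043 -1.072] f [-1.3 -0.5 -0.6] T [0.3  0.02 0.01] gap 0.0307
```

View pics/k5.png

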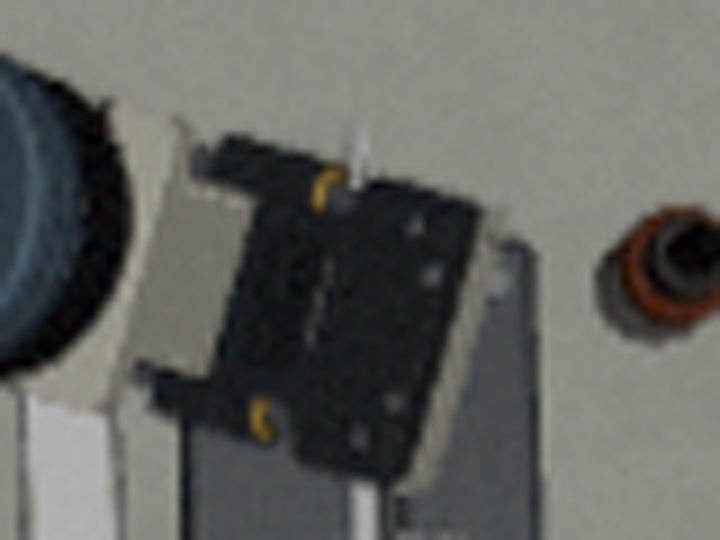

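View pics/k6.png

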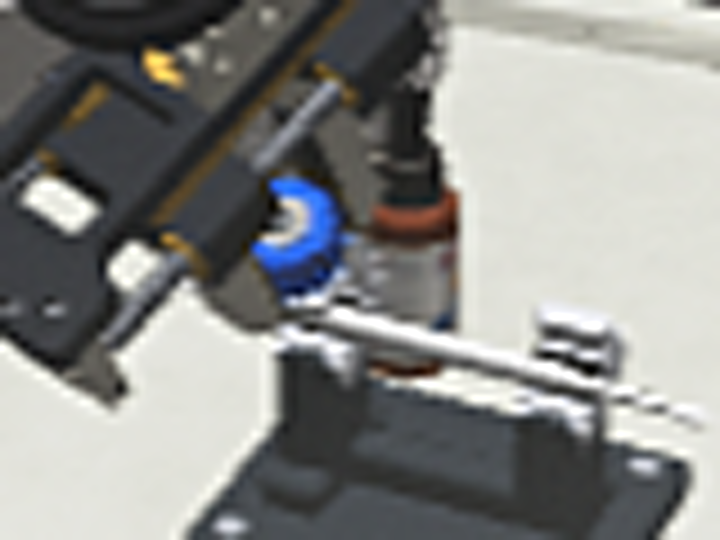

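>>> apply_moves(
  targets=[-0.001, -0.058, -0.095, 0.1, -0.16, -0.1, 0.6, 0.001, -0.055, -0.095, 0, -0.03, 0, 0.6, 0.001, -0.055, -0.095, 0, -0.03, 0, 0.6, 0.001, -0.055, -0.095, 0, -0.03, 0, 0.6, 0.001, -0.055, -0.095, 0, -0.03, 0, 0.6, 0.001, -0.055, -0.095, 0, -0.03, 0, 0.6],
)

```text
t: 16.0
tcp_pos: [0.6076, -0.0599, 0.2629]
tcp_rot: [0.451, 0.855, -0.225, 0.125]
force: [-0.8, -1.5, -3.4]
finger_gap: 0.0303
```

```bash

python3 -c "
from d import *
knob(34)"
```

```text
t 16.0 align rv [-0.004  0.    -0.   ] shift cm [ 0.14 -0.21 -0.04] tip vise [-2.4 36.7 35.4] j [-0.13  0.51  1.6  -0.61  1.04 -0.42] F vise [-0.4 -0.9 -3.7] T vise [0.08 0.33 0.03] gap 0.0303
```

>>> apply_moves(
  targets=[-0.003, -0.055, -0.095, 0.15, -0.3, 0.05, 0.6, 0.001, -0.055, -0.095, 0.05, -0.2, 0.05, 0.6, 0.001, -0.055, -0.095, 0, -0.1, 0, 0.6],
)

```text
t: 16.3
tcp_pos: [0.608, -0.0604, 0.2632]
tcp_rot: [0.586, 0.769, -0.199, 0.159]
force: [-0.4, 0.4, 0.8]
finger_gap: 0.0303
```

```bash

python3 -c "
from d import *
knob(34)"
```

```text
t 16.3 align rv [-0.009  0.    -0.   ] shift cm [ 0.1  -0.15 -0.07] tip vise [-2.7 37.1 35.4] j [-0.14  0.51  1.59 -0.6   1.04 -0.09] F vise [ 0.  -0.3  0.9] T vise [0.09 0.08 0.09] gap 0.0303
```

>>> apply_moves(
  targets=[-0.01, -0.055, -0.095, 0.1, -0.2, 0, 0.6, -0.002, -0.055, -0.095, 0.03, -0.1, 0, 0.6, -0.002, -0.055, -0.095, 0, -0.05, 0, 0.6, 0, -0.055, -0.095, 0, 0, 0, 0.6],
)

```text
t: 16.7
tcp_pos: [0.6083, -0.0586, 0.2622]
tcp_rot: [0.739, 0.622, -0.162, 0.203]
force: [1.3, -2.4, -2.2]
finger_gap: 0.0303
```

```bash

python3 -c "
from d import *
knob(34)"
```

```text
t 16.7 align rv [ 0.002  0.002 -0.001] shift cm [ 0.07 -0.34  0.03] tip vise [-2.7 37.7 35.4] j [-0.13  0.51  1.6  -0.61  1.04  0.36] F vise [ 1.   1.2 -3.1] T vise [0.22 0.   0.1 ] gap 0.0303
```

>>> apply_moves(
  targets=[0.001, -0.055, -0.095, 0, -0.1, 0, 0.6, 0.001, -0.055, -0.095, 0, 0, 0, 0.6, 0.001, -0.055, -0.095, 0, 0, 0, 0.6, 0.001, -0.055, -0.095, 0, 0, 0, 0.6],
)

```text
t: 17.1
tcp_pos: [0.6087, -0.0586, 0.2622]
tcp_rot: [0.857, 0.445, -0.114, 0.234]
force: [0.3, -1.3, -2.3]
finger_gap: 0.0302
```

```bash

python3 -c "
from d import *
knob(34,x=-2.5,y=37.3)"
```

```text
t 17.1 align rv [ 0.003  0.003 -0.002] shift cm [-0.04 -0.12 -0.09] tip vise [-2.4 38.3 35.4] j [-0.13  0.51  1.6  -0.62  1.04  0.8 ] F vise [-0.1  0.3 -2.6] T vise [0.07 0.24 0.11] gap 0.0302
```

>>> apply_moves(
  targets=[0.003, -0.052, -0.097, 0, -0.1, -0.05, 0.6, 0.001, -0.055, -0.095, 0, 0, 0, 0.6, 0.001, -0.055, -0.095, 0, 0, 0, 0.6, 0.001, -0.055, -0.095, 0, 0, 0, 0.6],
)

```text
t: 17.5
tcp_pos: [0.6094, -0.0591, 0.2624]
tcp_rot: [0.934, 0.245, -0.06, 0.253]
force: [-0.3, -1.2, -1.7]
finger_gap: 0.0307
```

```bash

python3 -c "
from d import *
knob(34,x=-2.5,y=37.3)"
```

```text
t 17.5 align rv [ 0.003  0.002 -0.001] shift cm [-0.11 -0.07 -0.12] tip vise [-1.9 38.8 35.3] j [-0.13  0.51  1.59 -0.61  1.04  1.25] F vise [ 0.2 -0.3 -2.1] T vise [-0.01  0.25 -0.06] gap 0.0307
```

>>> apply_moves(
  targets=[0.003, -0.052, -0.097, -0.05, -0.05, -0.05, 0.6, 0.001, -0.055, -0.095, 0, 0, 0, 0.6],
)

```text
t: 17.7
tcp_pos: [0.6096, -0.0595, 0.2628]
tcp_rot: [0.955, 0.14, -0.032, 0.258]
force: [-0.9, -1.8, -3.4]
finger_gap: 0.0305
```

```bash

python3 -c "
from d import *
knob(34,x=-2.5,y=37.3)"
```

```text
t 17.7 align rv [ 0.002  0.001 -0.001] shift cm [-0.13 -0.02 -0.15] tip vise [-1.6 38.8 35.4] j [-0.13  0.51  1.59 -0.61  1.04  1.47] F vise [-0.1 -1.  -3.8] T vise [-0.14  0.24  0.13] gap 0.0305
```

>>> apply_moves(
  targets=[0.001, -0.055, -0.095, 0, 0, 0, 0.6, 0.001, -0.055, -0.095, 0, 0, 0, 0.6],
)

```text
t: 17.9
tcp_pos: [0.6096, -0.0596, 0.2628]
tcp_rot: [0.965, 0.034, -0.003, 0.26]
force: [-0.0, -1.8, -1.5]
finger_gap: 0.0307
```

```bash

python3 -c "
from d import *
knob(34,x=-2.5,y=37.3)"
```

```text
t 17.9 align rv [ 0.003  0.001 -0.   ] shift cm [-0.14 -0.01 -0.15] tip vise [-1.3 38.9 35.4] j [-0.13  0.51  1.59 -0.61  1.04  1.69] F vise [ 0.8 -0.1 -2.2] T vise [-0.    0.25  0.22] gap 0.0307
```

>>> apply_moves(
  targets=[0.001, -0.055, -0.095, 0, 0, 0, 0.6, 0.001, -0.055, -0.095, 0, 0, 0, 0.6],
)

```text
t: 18.1
tcp_pos: [0.6096, -0.0597, 0.2628]
tcp_rot: [0.963, -0.072, 0.025, 0.259]
force: [0.1, -1.4, -2.3]
finger_gap: 0.0304
```

```bash

python3 -c "
from d import *
knob(34,x=-2.5,y=37.3)"
```

```text
t 18.1 align rv [ 0.004  0.001 -0.   ] shift cm [-0.14 -0.   -0.16] tip vise [-1.  38.9 35.4] j [-0.13  0.51  1.59 -0.61  1.04  1.91] F vise [ 0.1  0.  -2.7] T vise [-0.04  0.25  0.16] gap 0.0304
```

>>> apply_moves(
  targets=[0.001, -0.055, -0.095, 0, 0, 0, 0.6, 0.001, -0.055, -0.095, 0, 0, 0, 0.6],
)

```text
t: 18.3
tcp_pos: [0.6097, -0.0598, 0.2629]
tcp_rot: [0.949, -0.178, 0.054, 0.256]
force: [-0.5, -1.8, -1.6]
finger_gap: 0.0298
```

```bash

python3 -c "
from d import *
knob(34,x=-2.5,y=37.3)"
```

```text
t 18.3 align rv [ 0.005  0.    -0.   ] shift cm [-0.14  0.01 -0.16] tip vise [-0.7 38.8 35.4] j [-0.13  0.51  1.59 -0.62  1.04  2.13] F vise [ 0.8 -0.5 -2.3] T vise [-0.02  0.22  0.2 ] gap 0.0298
```

>>> apply_moves(
  targets=[0.001, -0.055, -0.095, 0, 0, 0, 0.6, 0.001, -0.055, -0.095, 0, 0, 0, 0.6],
)

```text
t: 18.5
tcp_pos: [0.6096, -0.0598, 0.2629]
tcp_rot: [0.923, -0.281, 0.081, 0.249]
force: [-1.0, -1.5, -1.5]
finger_gap: 0.0309
```

```bash

python3 -c "
from d import *
knob(34,x=-2.5,y=37.3)"
```

```text
t 18.5 align rv [ 0.006 -0.     0.   ] shift cm [-0.14  0.01 -0.16] tip vise [-0.5 38.6 35.3] j [-0.13  0.51  1.59 -0.62  1.04  2.35] F vise [ 0.6 -1.  -2.1] T vise [-0.03  0.25  0.33] gap 0.0309
```

>>> apply_moves(
  targets=[0.001, -0.055, -0.095, 0, 0, 0, 0.6, 0.001, -0.055, -0.095, 0, 0, 0, 0.6],
)

```text
t: 18.7
tcp_pos: [0.6097, -0.06, 0.263]
tcp_rot: [0.887, -0.381, 0.108, 0.239]
force: [-1.2, -0.9, -1.6]
finger_gap: 0.0301
```

```bash

python3 -c "
from d import *
knob(34,x=-2.5,y=37.3)"
```

```text
t 18.7 align rv [ 0.007 -0.001  0.001] shift cm [-0.14  0.02 -0.17] tip vise [-0.2 38.4 35.3] j [-0.13  0.51  1.59 -0.62  1.04  2.57] F vise [-0.1 -1.2 -1.8] T vise [-0.02  0.42  0.07] gap 0.0301
```

>>> apply_moves(
  targets=[0.001, -0.055, -0.095, 0, 0, 0, 0.6, 0.001, -0.055, -0.095, 0, 0, 0, 0.6],
)

```text
t: 18.9
tcp_pos: [0.6096, -0.0601, 0.263]
tcp_rot: [0.839, -0.477, 0.133, 0.226]
force: [-0.1, -1.5, -1.4]
finger_gap: 0.0301
```

```bash

python3 -c "
from d import *
knob(34,x=-2.5,y=37.3)"
```

```text
t 18.9 align rv [ 0.007 -0.002  0.001] shift cm [-0.14  0.03 -0.17] tip vise [-0.1 38.2 35.4] j [-0.13  0.51  1.59 -0.62  1.04  2.79] F vise [ 0.6 -0.1 -2. ] T vise [-0.01  0.21  0.24] gap 0.0301
```

>>> apply_moves(
  targets=[0, 0, 0, 0, 0, 0, 0.3, 0, 0, 0, 0, 0, 0, 0, 0, 0, 0, 0, 0, 0, 0, 0, 0, 0, 0, 0, 0, 0],
)

```text
t: 19.3
tcp_pos: [0.6102, -0.0597, 0.2641]
tcp_rot: [0.842, -0.472, 0.133, 0.226]
force: [-0.2, -0.8, 0.2]
finger_gap: 0.0459
```

```bash

python3 -c "
from d import *
knob(34.5,x=-1.5,y=38)"; python3 snap.py scene n1 300 155 80 60 9
```

```text
t 19.3 align rv [0.007 0.    0.   ] shift cm [-0.13 -0.07 -0.19] tip vise [ 0.2 39.3 36.5] j [-0.13  0.51  1.59 -0.62  1.04  2.78] F vise [ 0.8 -0.2 -0.2] T vise [0.   0.33 0.06] gap 0.0459
t 19.3 tcp [ 0.6102 -0.0597  0.2641] x [ 0.52  -0.734  0.437] y [-0.854 -0.453  0.255] z [ 0.011 -0.506 -0.862] tip [ 0.6122 -0.1538  0.1037] j [-0.131  0.513  1.589 -0.617  1.045  2.78 ] f [-0.2 -0.8  0.2] T [0.33 0.03 0.05] gap 0.0459
```

View pics/n1.png

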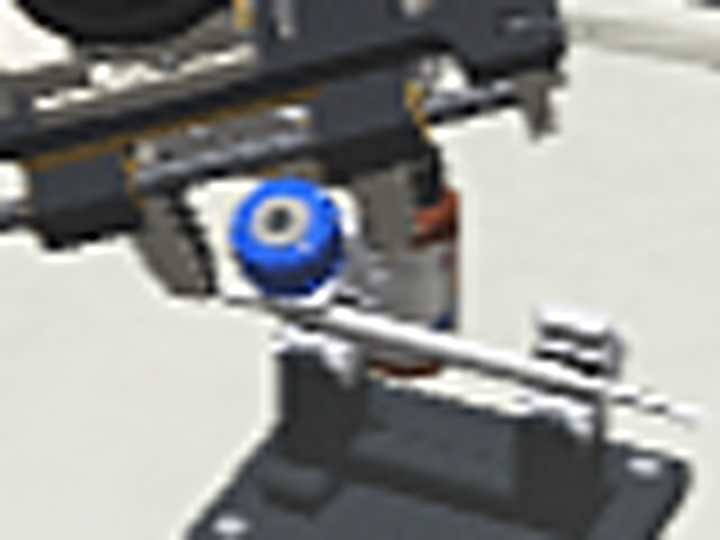

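>>> apply_moves(
  targets=[0.007, 0, 0, -0.1, 1.4, 2.5, 0, 0, 0, 0, 0, 1.2, 2.1, 0, -0.0015, 0.074, 0.128, 0, 0, 0.1, 0, -0.0015, 0.074, 0.128, 0, 0, 0.1, 0, -0.0015, 0.074, 0.128, 0, 0, 0.1, 0, -0.0015, 0.074, 0.128, 0, 0, 0.1, 0, -0.0015, 0.074, 0.128, 0, 0, 0.1, 0, -0.0015, 0.074, 0.128, 0, 0, 0.1, 0, -0.0015, 0.074, 0.128, 0, 0, 0.1, 0, -0.0015, 0.074, 0.128, 0, 0, 0.1, 0],
)

```text
t: 20.35
tcp_pos: [0.609, -0.0322, 0.3211]
tcp_rot: [0.962, 0.09, -0.018, 0.258]
force: [0.2, -0.0, 0.6]
finger_gap: 0.0462
```

>>> apply_moves(
  targets=[-0.0015, 0.074, 0.128, 0, 0, 0.1, 0, -0.0015, 0.074, 0.128, 0, 0, 0.1, 0, -0.0015, 0.074, 0.128, 0, 0, 0.1, 0, -0.0015, 0.074, 0.128, 0, 0, 0.1, 0, 0, 0, 0, 0, 0, 0, 0],
)

```text
t: 20.85
tcp_pos: [0.609, -0.032, 0.3257]
tcp_rot: [0.892, 0.372, -0.094, 0.241]
force: [0.2, 0.1, -0.6]
finger_gap: 0.0467
```

```bash

python3 -c "
from d import *
knob(66,x=-1.5,y=38)"
```

```text
t 20.85 align rv [-0.001  0.001 -0.001] shift cm [-0.04 -1.26 -3.62] tip vise [  5.6  39.  103.6] j [-0.09  0.45  1.52 -0.57  1.17  0.92] F vise [-0.4  0.2 -0.5] T vise [0.05 0.24 0.08] gap 0.0467
```

```bash
python3 snap.py top n2 310 165 120 90 6;python3 snap.py scene n3 300 155 80 60 9
```

```text
t 20.85 tcp [ 0.609  -0.032   0.3257] x [ 0.706  0.618 -0.346] y [ 0.708 -0.608  0.36 ] z [ 0.012 -0.499 -0.866] tip [ 0.6113 -0.1249  0.1645] j [-0.087  0.446  1.525 -0.569  1.171  0.921] f [ 0.2  0.1 -0.6] T [0.24 0.01 0.1 ] gap 0.0467
t 20.9 tcp [ 0.609  -0.032   0.3256] x [ 0.709  0.615 -0.345] y [ 0.705 -0.61   0.362] z [ 0.012 -0.499 -0.866] tip [ 0.6113 -0.1249  0.1645] j [-0.087  0.446  1.525 -0.569  1.171  0.925] f [-1.4 -0.6  0.2] T [ 0.13 -0.05 -0.01] gap 0.0466
```

View pics/n2.png

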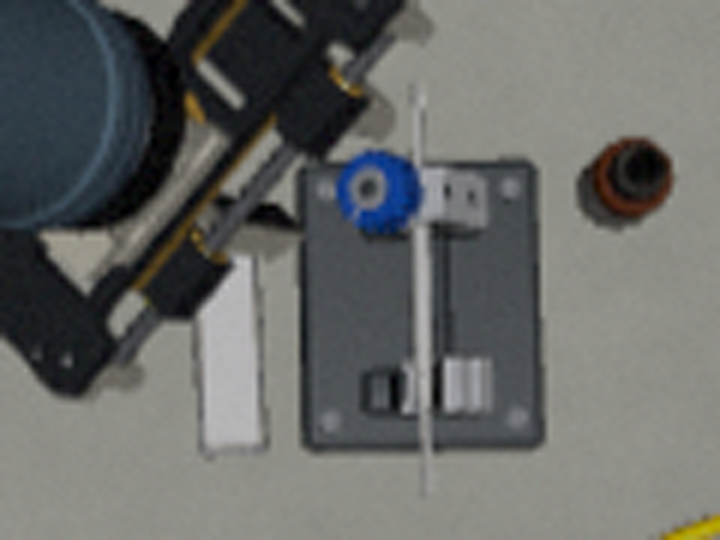

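View pics/n3.png

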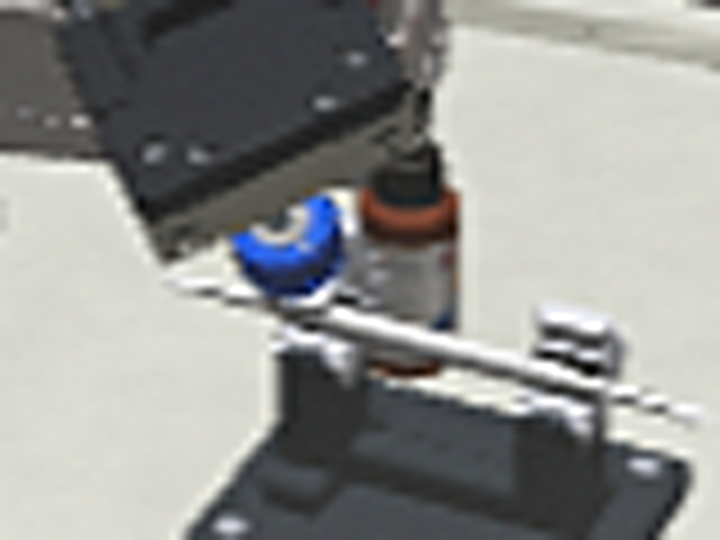

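>>> apply_moves(
  targets=[0, 0, 0, 0, -0.6, -1.8, 0, 0, 0, 0, 0, -0.6, -1.8, 0, 0, 0, 0, 0, 0, 0, 0],
)

```text
t: 21.25
tcp_pos: [0.6092, -0.044, 0.2895]
tcp_rot: [0.894, 0.365, -0.091, 0.242]
force: [0.5, 0.9, 0.8]
finger_gap: 0.0463
```

```bash

python3 -c "
from d import *
knob(50,x=-1.2,y=37.7)"
```

```text
t 21.25 align rv [-0.001  0.003 -0.002] shift cm [-0.07 -0.88 -1.38] tip vise [-2.1 39.3 66.3] j [-0.11  0.48  1.57 -0.59  1.09  0.97] F vise [-0.4  0.5  1.2] T vise [ 0.    0.21 -0.01] gap 0.0463
```

>>> apply_moves(
  targets=[0, 0.003, -0.002, -0.05, -0.85, -1.35, 0, 0, 0, 0, 0, -0.75, -1.3, 0, 0, 0, 0, 0, 0, 0, 0],
)

```text
t: 21.55
tcp_pos: [0.609, -0.0611, 0.2622]
tcp_rot: [0.895, 0.363, -0.091, 0.242]
force: [-0.0, -0.4, -0.4]
finger_gap: 0.0464
```

```bash

python3 -c "
from d import *
knob(34.5,x=-1.2,y=37.7)"
```

```text
t 21.55 align rv [-0.     0.001 -0.001] shift cm [-0.04  0.04  0.01] tip vise [-0.9 38.3 34.2] j [-0.14  0.51  1.59 -0.61  1.04  0.98] F vise [ 0.2 -0.  -0.6] T vise [-0.03  0.2   0.04] gap 0.0464
```

>>> apply_moves(
  targets=[0, 0, 0, 0, 0, 0, 0.4, 0, 0, 0, 0, 0, 0, 0.5, 0, 0, 0, 0, 0, 0, 0.6, 0.001, -0.055, -0.095, 0, 0, 0, 0.6],
  grip_force=35,
)

```text
t: 21.95
tcp_pos: [0.6086, -0.061, 0.2621]
tcp_rot: [0.914, 0.312, -0.078, 0.246]
force: [1.5, -4.3, -6.8]
finger_gap: 0.0297
```

```bash

python3 -c "
from d import *
knob(34,x=-1.5,y=38)"
```

```text
t 21.95 align rv [-0.001 -0.     0.   ] shift cm [ 0.04  0.03 -0.03] tip vise [-1.2 37.5 34.1] j [-0.14  0.51  1.59 -0.61  1.04  1.1 ] F vise [ 0.4  1.4 -8.1] T vise [0.29 0.03 0.12] gap 0.0297
```

>>> apply_moves(
  targets=[0.001, -0.055, -0.095, 0, 0, 0, 0.6, 0.001, -0.055, -0.095, 0, 0, 0, 0.6],
)

```text
t: 22.15
tcp_pos: [0.6085, -0.0609, 0.262]
tcp_rot: [0.944, 0.206, -0.05, 0.254]
force: [-0.1, -0.4, -0.5]
finger_gap: 0.03
```

```bash

python3 -c "
from d import *
knob(34,x=-1.5,y=38)"
```

```text
t 22.15 align rv [-0.  0. -0.] shift cm [ 0.05  0.03 -0.02] tip vise [-1.2 37.6 34.1] j [-0.13  0.51  1.59 -0.61  1.04  1.32] F vise [ 0.1 -0.1 -0.7] T vise [ 0.06  0.19 -0.09] gap 0.03
```

>>> apply_moves(
  targets=[0.001, -0.055, -0.095, 0, 0, 0, 0.6, 0.001, -0.055, -0.095, 0, 0, 0, 0.6],
)

```text
t: 22.35
tcp_pos: [0.6083, -0.0608, 0.2619]
tcp_rot: [0.961, 0.097, -0.021, 0.258]
force: [0.7, -0.4, -2.9]
finger_gap: 0.0304
```

```bash

python3 -c "
from d import *
knob(34,x=-1.5,y=38)"
```

```text
t 22.35 align rv [ 0.  0. -0.] shift cm [ 0.06  0.02 -0.02] tip vise [-1.2 37.4 34.1] j [-0.13  0.51  1.6  -0.61  1.04  1.55] F vise [-1.1  0.7 -2.7] T vise [0.06 0.27 0.16] gap 0.0304
```

>>> apply_moves(
  targets=[0.001, -0.055, -0.095, 0, 0, 0, 0.6],
)

```text
t: 22.45
tcp_pos: [0.6083, -0.0607, 0.2619]
tcp_rot: [0.965, 0.042, -0.006, 0.259]
force: [0.2, -0.9, -2.7]
finger_gap: 0.0302
```

```bash

python3 -c "
from d import *
knob(34,x=-1.5,y=38)"
```

```text
t 22.45 align rv [ 0.001  0.    -0.   ] shift cm [ 0.06  0.01 -0.01] tip vise [-1.2 37.4 34.1] j [-0.13  0.51  1.6  -0.61  1.04  1.67] F vise [-0.6  0.2 -2.8] T vise [0.04 0.23 0.17] gap 0.0302
```

>>> apply_moves(
  targets=[0.001, -0.055, -0.095, 0, 0, 0, 0.6],
)

```text
t: 22.55
tcp_pos: [0.6083, -0.0607, 0.2618]
tcp_rot: [0.966, -0.013, 0.009, 0.259]
force: [-0.1, -1.2, -2.9]
finger_gap: 0.0302
```

```bash

python3 -c "
from d import *
knob(34,x=-1.5,y=38)"
```

```text
t 22.55 align rv [ 0.001  0.    -0.   ] shift cm [ 0.07  0.01 -0.01] tip vise [-1.2 37.4 34. ] j [-0.13  0.51  1.6  -0.61  1.04  1.78] F vise [-0.4 -0.1 -3.2] T vise [0.02 0.24 0.23] gap 0.0302
```

>>> apply_moves(
  targets=[0.001, -0.055, -0.095, 0, 0, 0, 0.6],
)

```text
t: 22.65
tcp_pos: [0.6083, -0.0606, 0.2618]
tcp_rot: [0.963, -0.068, 0.024, 0.258]
force: [0.4, -1.7, -2.8]
finger_gap: 0.0304
```

```bash

python3 -c "
from d import *
knob(34,x=-1.5,y=38)"
```

```text
t 22.65 align rv [ 0.002  0.    -0.   ] shift cm [ 0.07 -0.    0.  ] tip vise [-1.3 37.4 34. ] j [-0.13  0.51  1.6  -0.61  1.04  1.9 ] F vise [ 0.1  0.4 -3.3] T vise [0.03 0.31 0.17] gap 0.0304
```

>>> apply_moves(
  targets=[0.001, -0.055, -0.095, 0, 0, 0, 0.6],
)

```text
t: 22.75
tcp_pos: [0.6083, -0.0605, 0.2618]
tcp_rot: [0.958, -0.122, 0.039, 0.257]
force: [0.8, -0.8, -2.8]
finger_gap: 0.0301
```

```bash

python3 -c "
from d import *
knob(34,x=-1.5,y=38)"
```

```text
t 22.75 align rv [ 0.002  0.001 -0.   ] shift cm [ 0.07 -0.01  0.  ] tip vise [-1.3 37.5 34.1] j [-0.13  0.51  1.6  -0.61  1.04  2.01] F vise [-0.6  0.8 -2.8] T vise [0.09 0.25 0.23] gap 0.0301
```

>>> apply_moves(
  targets=[0.001, -0.055, -0.095, 0, 0, 0, 0.6],
)

```text
t: 22.85
tcp_pos: [0.6082, -0.0604, 0.2617]
tcp_rot: [0.949, -0.176, 0.053, 0.254]
force: [0.3, -1.0, -3.4]
finger_gap: 0.0303
```

```bash

python3 -c "
from d import *
knob(34,x=-1.5,y=38)"
```

```text
t 22.85 align rv [ 0.002  0.001 -0.   ] shift cm [ 0.07 -0.02  0.01] tip vise [-1.3 37.4 34. ] j [-0.13  0.51  1.6  -0.61  1.04  2.13] F vise [-0.8  0.3 -3.5] T vise [0.02 0.25 0.26] gap 0.0303
```

>>> apply_moves(
  targets=[0.001, -0.055, -0.095, 0, 0, 0, 0.6],
)

```text
t: 22.95
tcp_pos: [0.6083, -0.0603, 0.2616]
tcp_rot: [0.938, -0.23, 0.068, 0.251]
force: [0.3, -0.1, -3.3]
finger_gap: 0.0305
```

```bash

python3 -c "
from d import *
knob(34,x=-1.5,y=38)"
```

```text
t 22.95 align rv [ 0.003  0.001 -0.   ] shift cm [ 0.07 -0.03  0.01] tip vise [-1.3 37.4 34. ] j [-0.13  0.51  1.6  -0.61  1.04  2.24] F vise [-1.5  0.3 -2.9] T vise [0.04 0.29 0.27] gap 0.0305
```

>>> apply_moves(
  targets=[0.001, -0.055, -0.095, 0, 0, 0, 0.6],
)

```text
t: 23.05
tcp_pos: [0.6083, -0.0602, 0.2616]
tcp_rot: [0.923, -0.283, 0.082, 0.247]
force: [-0.2, -1.4, -3.0]
finger_gap: 0.0304
```

```bash

python3 -c "
from d import *
knob(34,x=-1.5,y=38)"
```

```text
t 23.05 align rv [ 0.003  0.001 -0.   ] shift cm [ 0.07 -0.04  0.02] tip vise [-1.3 37.5 34.1] j [-0.13  0.51  1.6  -0.62  1.04  2.35] F vise [-0.3 -0.2 -3.3] T vise [0.08 0.26 0.31] gap 0.0304
```

>>> apply_moves(
  targets=[0.001, -0.055, -0.095, 0, 0, 0, 0.6],
)

```text
t: 23.15
tcp_pos: [0.6083, -0.0601, 0.2615]
tcp_rot: [0.906, -0.335, 0.096, 0.242]
force: [0.8, -1.8, -2.0]
finger_gap: 0.0299
```

```bash

python3 -c "
from d import *
knob(34,x=-1.5,y=38)"
```

```text
t 23.15 align rv [ 0.004  0.001 -0.   ] shift cm [ 0.07 -0.05  0.03] tip vise [-1.4 37.5 34. ] j [-0.13  0.51  1.6  -0.62  1.04  2.47] F vise [ 0.5  0.8 -2.6] T vise [0.06 0.28 0.35] gap 0.0299
```

>>> apply_moves(
  targets=[0.001, -0.055, -0.095, 0, 0, 0, 0.6],
)

```text
t: 23.25
tcp_pos: [0.6084, -0.0601, 0.2616]
tcp_rot: [0.885, -0.386, 0.11, 0.237]
force: [0.3, -3.0, -3.7]
finger_gap: 0.0303
```

```bash

python3 -c "
from d import *
knob(34,x=-1.5,y=38)"
```

```text
t 23.25 align rv [ 0.005  0.001 -0.   ] shift cm [ 0.06 -0.05  0.02] tip vise [-1.2 37.5 34.1] j [-0.13  0.51  1.6  -0.62  1.04  2.58] F vise [ 0.8  0.2 -4.7] T vise [0.09 0.2  0.06] gap 0.0303
```

>>> apply_moves(
  targets=[0.001, -0.055, -0.095, 0, 0, 0, 0.6],
)

```text
t: 23.35
tcp_pos: [0.6083, -0.06, 0.2615]
tcp_rot: [0.862, -0.435, 0.123, 0.23]
force: [0.1, -0.5, -4.0]
finger_gap: 0.0303
```

```bash

python3 -c "
from d import *
knob(34,x=-1.5,y=38)"
```

```text
t 23.35 align rv [ 0.005  0.    -0.   ] shift cm [ 0.06 -0.06  0.03] tip vise [-1.3 37.4 34. ] j [-0.13  0.51  1.6  -0.62  1.04  2.7 ] F vise [-1.5  0.1 -3.7] T vise [0.04 0.44 0.13] gap 0.0303
```

>>> apply_moves(
  targets=[0.001, -0.055, -0.095, 0, 0, 0, 0.6],
)

```text
t: 23.45
tcp_pos: [0.6083, -0.0599, 0.2614]
tcp_rot: [0.835, -0.484, 0.136, 0.223]
force: [1.0, -1.5, -2.8]
finger_gap: 0.03
```

```bash

python3 -c "
from d import *
knob(34,x=-1.5,y=38)"
```

```text
t 23.45 align rv [ 0.005  0.    -0.   ] shift cm [ 0.06 -0.07  0.04] tip vise [-1.3 37.4 34. ] j [-0.13  0.51  1.6  -0.62  1.04  2.81] F vise [-0.   1.  -3.2] T vise [0.07 0.37 0.31] gap 0.03
```

>>> apply_moves(
  targets=[0, 0, 0, 0, 0, 0, 0.3, 0, 0, 0, 0, 0, 0, 0, 0, 0, 0, 0, 0, 0, 0, 0.005, 0, 0, 0, 1.4, 2.5, 0, 0, 0, 0, 0, 2, 3.5, 0, 0, 0, 0, 0, 2, 3.5, 0, 0, 0, 0, 0, 0, 0, 0],
)

```text
t: 24.15
tcp_pos: [0.6083, -0.0044, 0.3607]
tcp_rot: [0.838, -0.48, 0.134, 0.222]
force: [0.6, 0.0, 1.0]
finger_gap: 0.0465
```

```bash

python3 -c "
from d import *
knob(66,x=-1.5,y=38)"
python3 snap.py top q1 310 165 120 90 6;python3 snap.py scene q2 300 155 80 60 9
python3 - <<'E'
import cv2,numpy as np
L=[]
for s in ("top0","k1_full","n2_full","q1_full"):
    im=cv2.imread(f"pics/{s}.png")[183:211,358:400]; L.append(cv2.resize(im,None,fx=9,fy=9,interpolation=cv2.INTER_CUBIC))
cv2.imwrite("pics/cmp_top.png",np.vstack([np.hstack(L[:2]),np.hstack(L[2:])]))
L=[]
for s in ("scene0","k2_full","n1_full","q2_full"):
    im=cv2.imread(f"pics/{s}.png")[168:208,312:367]; L.append(cv2.resize(im,None,fx=7,fy=7,interpolation=cv2.INTER_CUBIC))
cv2.imwrite("pics/cmp_sc.png",np.vstack([np.hstack(L[:2]),np.hstack(L[2:])]))
E
```

```text
t 24.15 align rv [-0.     0.001 -0.001] shift cm [ 0.04 -4.02 -7.12] tip vise [ -0.8  38.7 147.8] j [-0.04  0.42  1.48 -0.55  1.26  2.75] F vise [0.5 0.6 0.9] T vise [-0.04  0.33  0.  ] gap 0.0465
t 24.15 tcp [ 0.6083 -0.0044  0.3607] x [ 0.504 -0.745  0.437] y [-0.864 -0.442  0.243] z [ 0.012 -0.5   -0.866] tip [ 0.6104 -0.0974  0.1996] j [-0.041  0.419  1.475 -0.551  1.26   2.745] f [0.6 0.  1. ] T [ 0.33  0.04 -0.02] gap 0.0465
t 24.2 tcp [ 0.6077 -0.0052  0.3582] x [ 0.505 -0.746  0.435] y [-0.863 -0.441  0.246] z [ 0.008 -0.499 -0.866] tip [ 0.6092 -0.0981  0.197 ] j [-0.043  0.421  1.479 -0.552  1.258  2.746] f [-0.9 -0.6 -0.2] T [ 0.37 -0.02 -0.03] gap 0.0464
```

View pics/cmp_top.png

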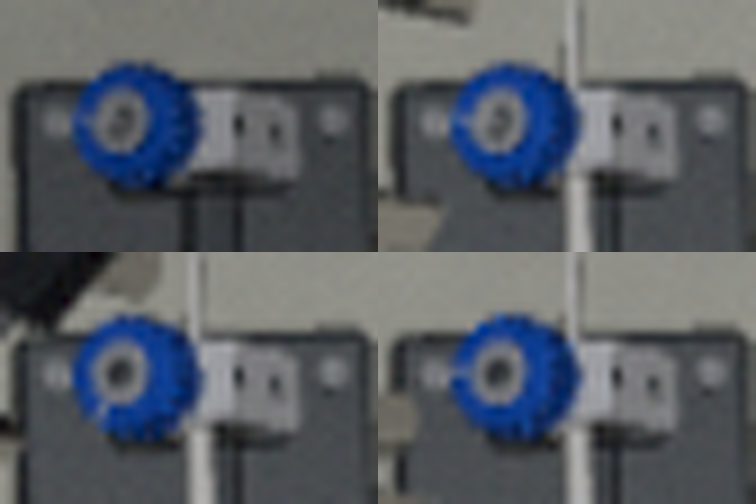

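View pics/cmp_sc.png

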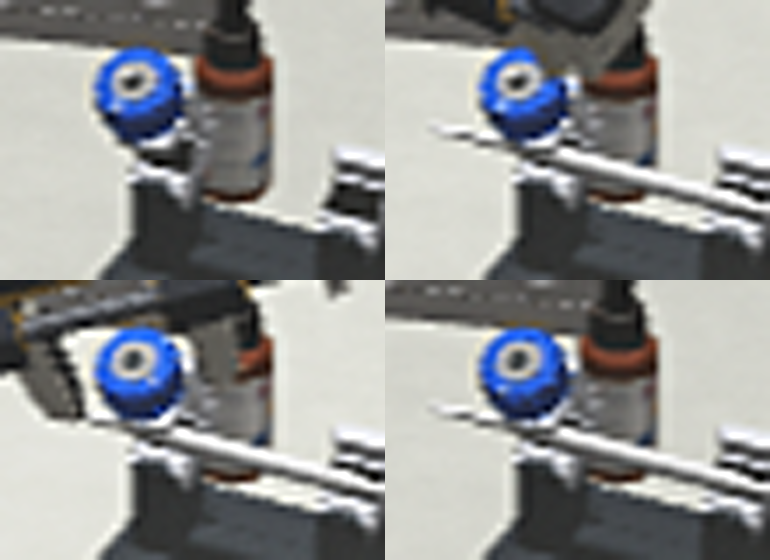

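View pics/q1.png

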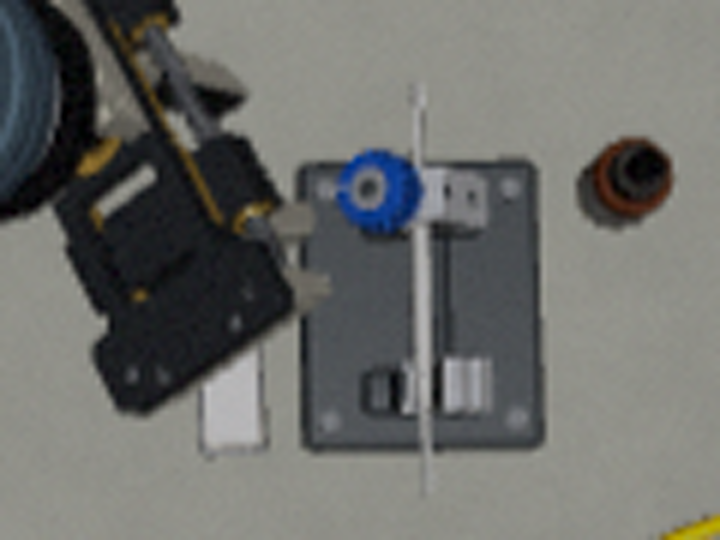

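```bash
python3 - <<'E'
from d import *
im=grab_frame("scene")[:,:,::-1]; cv2.imwrite("pics/fin_s.png",im)
im=grab_frame("top")[:,:,::-1]; cv2.imwrite("pics/fin_t.png",im)
a=cv2.imread("pics/top0.png").astype(int)
d=np.abs(im.astype(int)-a).sum(2)
print("mat diff px", (d[190:270,220:295]>90).sum(), "cols", np.unique(np.nonzero(d[190:270,220:295]>90)[1]+220), "bottle", (d[185:206,404:425]>90).sum())
s=telemetry.sense();print(s["t"],np.round(s["force"],1))
for n,a_,b_ in (("top",(379.3,179.5),(380.7,246.8)),):
    A,B=[ray(n,*q,.0735) for q in(a_,b_)];print((VR.T@((A+B)/2-VO)*1000).round(1),np.linalg.norm(A-B))
E
```

```text
mat diff px 5029 cols [220 221 222 223 224 225 226 227 228 229 230 231 232 233 234 235 236 237
 238 239 240 241 242 243 244 245 246 247 248 249 250 251 252 253 254 255
 256 257 258 259 260 261 262 263 264 265 266 267 268 269 270 271 272 273
 274 275 276 277 278 279 280 281 282 283 284 285 286 287 288 289 290 291
 292 293 294] bottle 0
24.35 [-0.  -0.1  0.3]
[-1.8  0.9  2.8] 0.16701153204970917
```

View pics/fin_s.png

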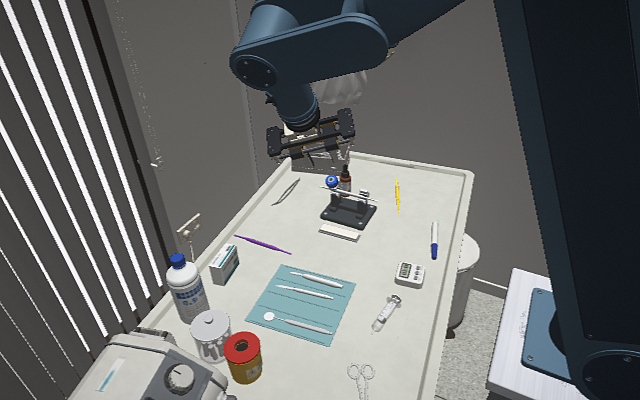

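View pics/fin_t.png

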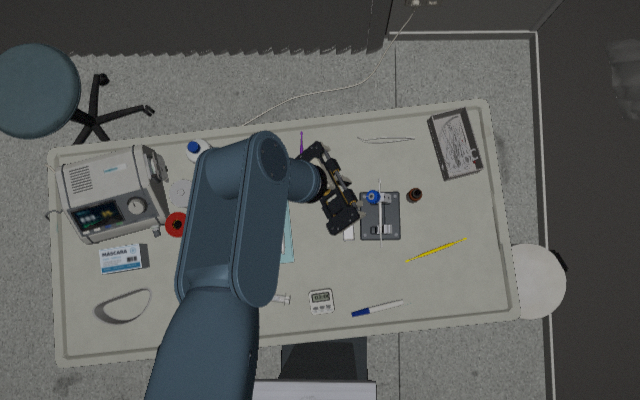

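```bash
python3 - <<'E'
from h import *
a=cv2.imread("pics/scene0.png").astype(int);b=cv2.imread("pics/fin_s.png").astype(int)
d=np.abs(a-b).sum(2)>90
ys,xs=np.nonzero(d[262:350,245:358]);print(len(xs),"changed px; x",xs.min()+245,xs.max()+245,"y",ys.min()+262,ys.max()+262)
r=(np.abs(ys+262-(296+(xs+245-264)*23/73))>6).sum();print("away from the old curette line:",r)
print(bot.sign_off())
E
```

```text
199 changed px; x 264 337 y 295 319
away from the old curette line: 0
the job is handed in; nothing more can be done
None
```

I laid the curette across both rests of the vise, centred and under the pad, and turned the blue knob clockwise until it clicked over. I then opened the gripper, lifted it clear and handed in at about 24 s of the 67 s limit.

**Last checks**
- **Position:** the curette lies across both rests and under the head. Its middle measures about 1 mm from centre, which is within the camera error.
- **Clamping:** the index mark on the knob shows about 6.3 rad of clockwise travel. The screw is tight by 4.5 rad at most, so the knob slipped at least 1.8 rad, or two or more clicks. The threaded rod has also sunk into the knob top, and the torque rose and dropped sharply during turning.
- **Surroundings:** in the scene camera, the only change on the mat is where the curette used to lie. The dropper bottle looks unchanged in the top camera. The force reading was near zero with the gripper away from everything.

**Disagreements**
- The torque at the drops read 0.33–0.35 N m, against the stated 0.16 N m.
- On the second grip the knob turned about 1.1 rad while the wrist turned about 1.8 rad, so the fingers probably slipped a little.
- The grip put the knob's axis about 1–2.5 mm away from where the cameras did.
- I did not directly see the pad touching the handle. The images are too coarse there.

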